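# Bring the microscope up to its focus stop

### The arm

A 7-joint arm with a two-finger parallel gripper is mounted at the origin on the work surface. World frame = base frame: x ahead of the robot, y to its left, z up, the work surface at z = 0. Lengths are in m, angles in degrees, forces in N, time in s.
With the tool pointing down it reaches from about 0.425 to 1.025 m from the base axis. Payload 9.4 kg.
Tool frame: the origin (TCP) lies midway between the tips of the shut fingers; the grasp point (between the pads) lies arm.grasp_offset behind it (arm.grasp_offset is the distance from the TCP to the grasp point, in m); z points along the fingers, y is the direction in which the jaws open and shut (so a half turn about z gives the same grasp; the last joint's range is limited). The gripper opens to 93 mm and grips with 3 to 60 N. Pads are 15 mm wide; open, the fingers measure 128 mm over their backs; the gripper's body (75 mm by 188 mm) begins 65 mm behind the grasp point.
Start: joints at [-68.451, 34.337, -0.143, 91.639, 0.103, 54.024, -4.572], TCP at [0.317, 0.652, 0.219] pointing down, gripper open.
Joint ranges: [-147.43, 147.43], [-19.82, 112.94], [-74.19, 73.91], [6.32, 146.72], [-59.91, 239.91], [6.04, 106.73], [-150.56, 150.56]. Speed limits (degrees/s): [127.2, 127.2, 172.46, 172.46, 180, 180, 180].

### API

Orientations are given as [roll, pitch, yaw] about the fixed x, y, z axes, in that order (R = Rz(yaw) Ry(pitch) Rx(roll)).
In Python, from workcell import arm gives the robot as it stands. The module is installed in compiled form; this text tells all that it offers.
- The arm moves only by the tool jog_arm, never from a script. Its argument "increments" is a list of rows, each an object of numbers: "tx", "ty", "tz": the shift along the tool's x, y, z in units of 50 mm (1.0 is 50 mm); "rx", "ry", "rz": the turn, a rotation vector about the tool's x, y, z in units of 5 degrees (1.0 is 5 degrees). A call has 1 to 12 rows; each row is the pose to reach, as a shift and turn from the pose commanded when the call began, along the tool's axes at that moment; what a row does not reach only later rows make up. A row lasts 1/8 s, in which the tool goes at most 62.5 mm and 10.7 degrees, less where a joint would pass 70% of its speed; a pose out of reach is approached as far as the arm can. A call with a gripper value outside its range is refused whole. "hand" is the opening, from 0 (shut) to 1 (fully open), set as the call begins (left out, the last holds). The fingers move at their own pace and stop on an object; "force" is the grip in N (left out, the last holds). Time passes only in rows, so rows that repeat a pose let the fingers close. It gives the time, the measured TCP pose, the force and the opening at its end, in the units of the state.
- arm.observe(): the state, without advancing time (a new reading comes with each control period).
- arm.camera(name): name is "side" or "top" or "wrist"; returns the picture (384x512x3 uint8, blue, green, red); there is no depth.
- arm.get_calibration(name): a dict with "mtx" (3x3 intrinsics, pixels), "k1" (the pictures are not rectified: a ray, as slopes to the right and down, at radius r is drawn at 1 + k1 r^2 times it, then the intrinsics apply), "position" and "rotation" of the camera in the world. Camera axes: x right, y up, looking along -z (the intrinsics and any distortion apply to the point x, -y, -z); pixel columns grow to the right and rows downward; lengths in m; the calibration is good to about 2 mm. A picture is of the moment at which its call begins: read the wrist's pose just before it. get_calibration takes no time and is no camera call; for the wrist camera it gives the pose at the moment of the call.
- arm.hand_in(): hands the job in, once; it reports no verdict.
The state is a dict: "clock": time; "q": joint angles; "joint_velocities": joint speeds; "joint_torque": joint torques, N m; "tool_pos": TCP position; "eef_rot": TCP orientation; "wrist_force": force on the tool from outside, world axes, zero at the start; "wrist_torque": the same for the moment, N m; "width": opening from 0.0 (shut) to 1.0 (fully open).
Only numpy, scipy, OpenCV 4.12 (cv2) and the standard library are available. Lean on these libraries where they do the work, as an engineer would, in place of code of your own. Each camera call takes 0.05 s, during which the arm holds its last target.

### The job

Get the microscope ready for the next slide, working it only by its focus knobs: wind the stage up with the large coarse knob until it comes firmly against its pre-focusing stop, without forcing it, then turn the small fine knob until its white line stands straight up, the middle of the fine travel. Leave the stage up against the stop, and do not disturb the slide box, the oil bottle or the tube rack.

Things in the scene. Friction and masses are not known exactly. Their poses are not given: they have to be found in the camera images.
- microscope: upright microscope, cream stand, fixed, its left side with the focus knobs towards the robot. Origin on the bench; x from its front (eyepieces, stage) to its back, y to its left (out along the focus shaft), z up. In mm: foot 40 high; focus housing x -5..100, y -48..48, to z 150; limb above it y -28..28; stage plate x -125..3, y -56..56, z 149..160 at coarse = 0; head and eyepieces y -47..47, to z 410
- coarse_center (a point): middle of the left coarse knob, on the shaft (microscope x 35, y 72, z 108 mm), axes as the microscope's. Larger disc next to the stand: black, diameter 56 mm, 12 shallow lobes, 20 mm long (y 62..82). A pinch from above, fingers at its front and back, hand leaning 0.1 to 0.2 rad out from the stand, clears the stage when swung towards the back. The right side has the same knobs on the same shafts
- fine_center (a point): middle of the left fine knob, on the same shaft (microscope x 35, y 95, z 108 mm), axes as the microscope's. Black, diameter 32 mm, 8 shallow lobes, 24 mm long (y 83..107), outside the coarse knob; a white line 4 mm wide runs along its rim and down its end face
- coarse (a joint): angle of the coarse knob, rad, growing as its top turns towards the back of the stand (right-handed about microscope y); raises the stage 5.9 mm per rad. Starts within 0.25 of 0 and meets the stop 0.5 to 1.4 rad on. Turns against 0.05 N m and stays where left; at the stop each further 0.1 N m presses the stage on it with 17 N. A pinch of about 5 N drives the knob and slips harmlessly at the stop
- fine (a joint): angle of the fine knob, rad: 0 with its white line straight up (mid-travel), positive when the line leans to the back of the stand (right-handed about microscope y). Starts between 0.5 and 1.4, turns either way against 0.02 N m and stays where left; moves the stage only 0.3 mm a turn
- carriage: the stage with its condenser and the dark block behind it that slides up and down the steel dovetail of the limb. Axes as the microscope's; its origin is the microscope's origin when joint coarse is 0, and rises with the knob
- carriage_top (a point): middle of the top face of that dark block (22 mm by 44 mm), close in front of the limb: the face that meets the stop; axes as the microscope's
- limit_stop: pre-focusing stop: steel clamp 22 by 36 by 14 mm fixed on the dovetail above the carriage block, small knurled locking screw to the left; not to be touched. Origin in the middle of its lower face, axes as the microscope's. The carriage is stopped when carriage_top is level with it; readings are too coarse to place that contact, it has to be felt
- slide_box: closed black slide box, loose, 100 by 86 by 34 mm, in front and left of the microscope; origin under its centre. Bystander
- oil_bottle: small amber immersion oil bottle with black cap, loose, diameter 31 mm, 72 mm high, on the robot's side of the microscope; origin under its centre. Bystander
- tube_rack: white rack, loose, 210 by 70 mm, of capped blood tubes, 88 mm high, behind the microscope; origin under its centre, x along its length. Bystander

How it is judged (in metres and radians):
On the way, in this order (a step that is already met when the one before it is completed fails the run):
1. the stage is wound up firmly against its stop (contact force between carriage and limit_stop above 3 N), for 0.2 s.
2. the fine knob's white line stands straight up (value of joint fine between -0.2 and 0.2 rad), for 0.3 s.
At the end, for the whole second after the job is handed in: The stage stands up against its stop (carriage top within 0.6 mm of the stop's lower face), the fine knob's white line is straight up within 0.2 rad, and both knobs are at rest (all of step 2 and z of carriage_top in the frame of limit_stop above -0.0006 m and velocity of joint fine between -0.05 and 0.05 rad/s and velocity of joint coarse between -0.05 and 0.05 rad/s); the robot touches nothing.
It fails at once if the stage is forced against its stop with more than 60 N (contact force between carriage and limit_stop above 60 N).
It fails at once if the robot pushes on the stage itself or on the stop instead of working the knobs (contact force between any of the fingers, the arm and carriage above 5 N or contact force between any of the fingers, the arm and limit_stop above 5 N).
It fails at once if the slide box, the oil bottle or the tube rack is shifted by more than 15 mm or the bottle tipped (distance of any of slide_box, oil_bottle, tube_rack from where it was at the start of the episode above 0.015 m or angle between oil_bottle's own z axis and vertical above 0.4 rad).
It also fails if it takes over 69 s, if anything falls off the work surface, if the arm or the gripper's body presses on something with over 40 N, if the wrist force passes 120 N, or if a joint passes its speed limit or range.

## Working session

There is one attempt and no reset: what is moved stays moved. The work goes in short steps, Python scripts to look and compute and a tool call to move; the robot and the scene stay as the last step left them, time stands still between calls to the robot, and variables do not carry over. Pictures are saved under pics/ and viewed, and the job is handed in when it is done.

Besides the shell and the picture viewer there is one more tool, called after ">>>" by a JSON object that holds its "method" and its "body". jog_arm: Moves the arm, as the interface text tells. Its arguments: {"type":"object","properties":{"increments":{"type":"array","items":{"type":"object","properties":{"tx":{"type":"number"},"ty":{"type":"number"},"tz":{"type":"number"},"rx":{"type":"number"},"ry":{"type":"number"},"rz":{"type":"number"}}}},"hand":{"type":"number"},"force":{"type":"number"}},"required":["increments"]}

```bash
mkdir -p pics; python3 - <<'E'
from workcell import arm
import cv2
print(arm.observe()); print(arm.grasp_offset)
for n in ("side","top","wrist"):
    c=arm.get_calibration(n); print(n,c)
    cv2.imwrite(f"pics/{n}0.png",arm.camera(n))
E
```

```text
{'clock': 0.0, 'q': array([-68.44980544,  34.38473028,  -0.14721489,  91.67940152,
         0.10141379,  54.02287039,  -4.57291292]), 'joint_velocities': array([ 0.06874965,  0.06070418,  0.00904081, -0.00953561, -0.00095127,
       -0.10669845, -0.09651008]), 'joint_torque': array([-9.85394763e-04, -7.65077806e+01,  1.49681233e+00, -2.52339524e+01,
       -5.24373434e-02,  1.70419109e-02,  1.71376714e-04]), 'tool_pos': array([0.3169773 , 0.65151067, 0.21776641]), 'eef_rot': array([-1.79913314e+02,  5.76935545e-03,  1.54058090e+02]), 'wrist_force': array([ 0.49857656, -0.12715106, -0.1521418 ]), 'wrist_torque': array([ 0.04573309,  0.00165066, -0.02345035]), 'width': 1.0030557939135756}
0.0188
side {'mtx': array([[358.17817055,   0.        , 258.319524  ],
       [  0.        , 358.17817055, 192.74867641],
       [  0.        ,   0.        ,   1.        ]]), 'k1': -0.1024278026947765, 'position': array([0.16386959, 0.30405799, 0.7008984 ]), 'rotation': array([  44.18486943,    0.22963542, -122.03642143])}
top {'mtx': array([[379.56582337,   0.        , 256.47115114],
       [  0.        , 379.56582337, 187.56005598],
       [  0.        ,   0.        ,   1.        ]]), 'k1': -0.03249314520276727, 'position': array([0.54356986, 0.01542672, 1.02439161]), 'rotation': array([  5.307225  ,   0.15432434, -90.91078914])}
wrist {'mtx': array([[275.18401168,   0.        , 255.80420874],
       [  0.        , 275.18401168, 191.99948206],
       [  0.        ,   0.        ,   1.        ]]), 'k1': 0.01048833932056389, 'position': array([0.24606222, 0.68534472, 0.38271452]), 'rotation': array([-1.63324227e+01,  6.13928069e-02,  6.41026175e+01])}
```

View pics/side0.png

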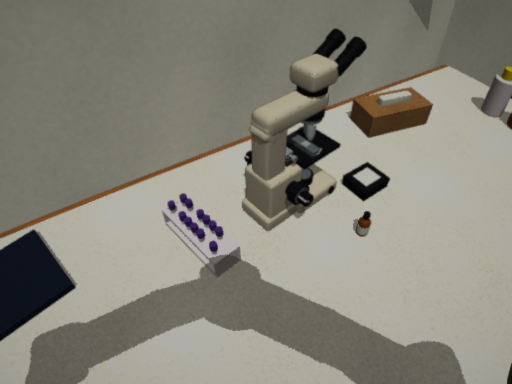

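View pics/top0.png

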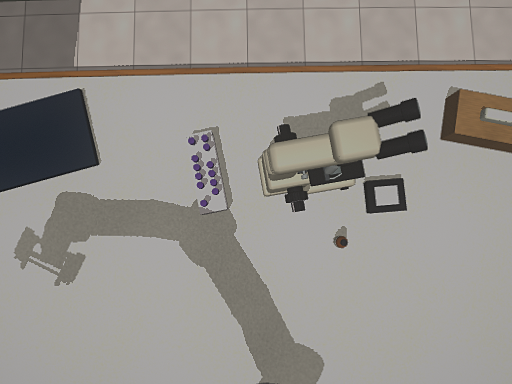

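View pics/wrist0.png

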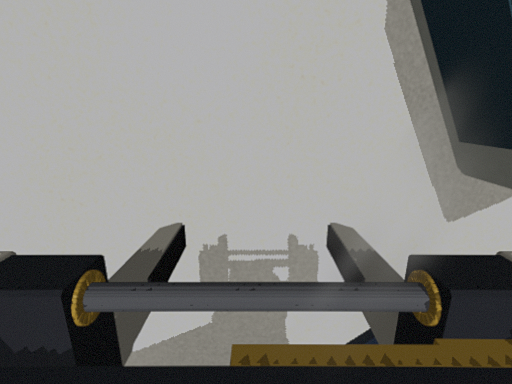

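```bash
cat > h.py <<'E'
import numpy as np, cv2
from scipy.spatial.transform import Rotation as R
from workcell import arm
def cal(n):
    c=arm.get_calibration(n); return c
def ray(c,u,v):
    K=c['mtx']; x=(u-K[0,2])/K[0,0]; y=(v-K[1,2])/K[1,1]
    rd=np.hypot(x,y); r=rd
    for _ in range(30): r=rd/(1+c['k1']*r*r)
    s=r/rd if rd>0 else 1
    d=np.array([x*s,-y*s,-1.0])
    return c['position'], R.from_euler('xyz',c['rotation'],degrees=True).apply(d)
def plane(c,u,v,z):
    p,d=ray(c,u,v); return p+d*(z-p[2])/d[2]
def proj(c,P):
    q=R.from_euler('xyz',c['rotation'],degrees=True).inv().apply(np.asarray(P)-c['position'])
    x=q[...,0]/-q[...,2]; y=-q[...,1]/-q[...,2]; r2=x*x+y*y; f=1+c['k1']*r2; K=c['mtx']
    return np.stack([x*f*K[0,0]+K[0,2],y*f*K[1,1]+K[1,2]],-1)
E
python3 - <<'E'
import cv2
t=cv2.imread('pics/top0.png'); s=cv2.imread('pics/side0.png')
a=t[110:260,240:420]; cv2.imwrite('pics/tc.png',cv2.resize(a,None,fx=4.4,fy=4,interpolation=cv2.INTER_CUBIC) if 0 else cv2.resize(a,None,fx=4,fy=4,interpolation=cv2.INTER_CUBIC))
a=s[130:250,230:390]; cv2.imwrite('pics/sc.png',cv2.resize(a,None,fx=5,fy=5,interpolation=cv2.INTER_CUBIC))
E
```

```text
(no output)
```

View pics/tc.png

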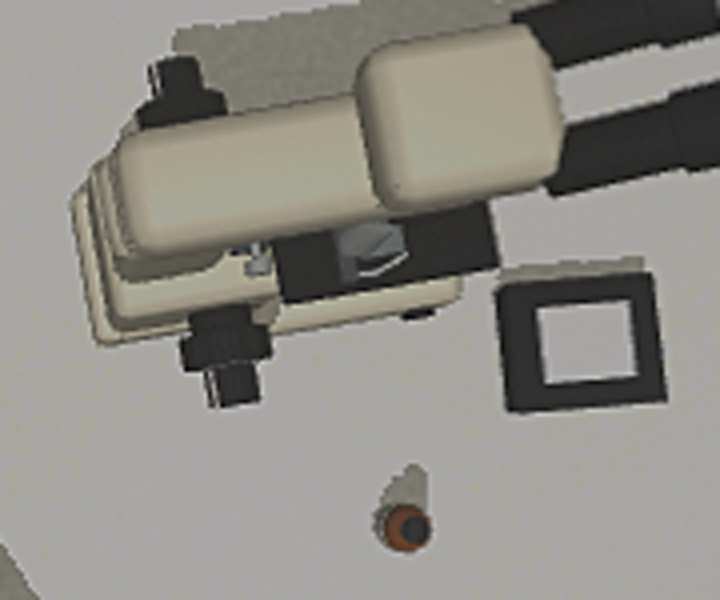

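View pics/sc.png

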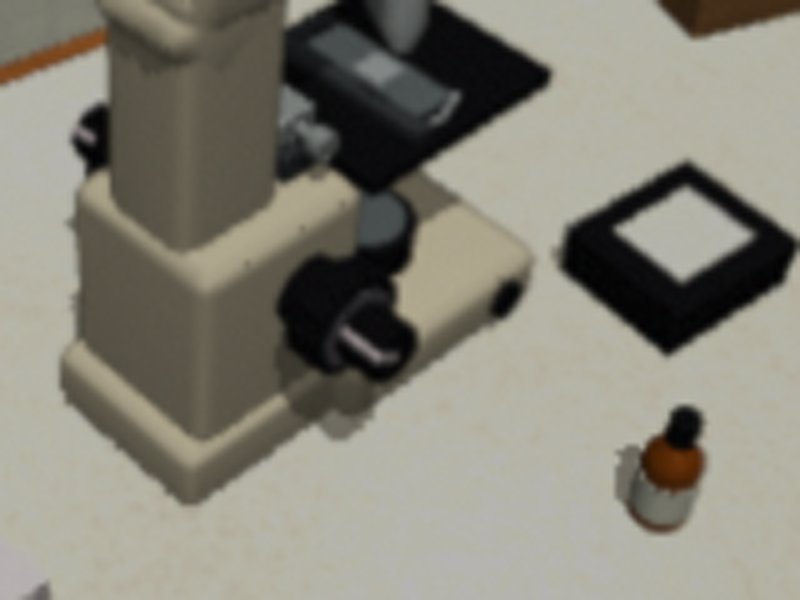

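```bash
python3 - <<'E'
from h import *
np.set_printoptions(precision=4,suppress=True)
c=cal('top')
f=lambda u,v,z:plane(c,240+(u+.5)/4-.5,110+(v+.5)/4-.5,z)
L=f(234.5,403,.115); Rr=f(173,60,.115); d=L-Rr
print('L',L,'R',Rr,'len',np.linalg.norm(d[:2]))
y=d/np.linalg.norm(d); x=np.array([y[1],-y[0],0])
yaw=np.degrees(np.arctan2(x[1],x[0])); mid=(L+Rr)/2; O=mid-.035*x; O[2]=0
print('yaw',yaw,'O',O)
# coarse width, fine width
print('coarse diam',np.linalg.norm(f(181,365,.108)-f(271,355,.108)))
print('bottle cap',f(413,529,.07),'body',f(405,528,.04))
print('box corners',[f(*p,.034)[:2] for p in((497,290),(652,274),(667,402),(508,412))])
M=lambda p:O+np.array(p)[0]*x+np.array(p)[1]*y+np.array([0,0,p[2]])
np.save('pose.npy',np.r_[O,yaw])
pts=dict(fend=(.035,.107,.108),coarse_out=(.035,.082,.108),cf=(.007,.082,.108),cb=(.063,.082,.108),ct=(.035,.082,.136),st_l=(-.125,.056,.16),st_bl=(.003,.056,.16),st_r=(-.125,-.056,.16),hous=(.1,.048,.15),hous2=(-.005,.048,.15))
for n,im in(('side','side0'),('top','top0')):
    cc=cal(n); I=cv2.imread(f'pics/{im}.png'); x0,y0=(230,130) if n=='side' else (240,110); k=5 if n=='side' else 4
    J=cv2.resize(I[y0:y0+120 if n=='side' else 260,x0:x0+(160 if n=='side' else 180)],None,fx=k,fy=k,interpolation=cv2.INTER_CUBIC)
    for m,p in pts.items():
        u,v=proj(cc,M(p)); u=int((u-x0+.5)*k); v=int((v-y0+.5)*k)
        cv2.circle(J,(u,v),4,(0,0,255),-1); cv2.putText(J,m,(u+5,v),0,.45,(0,255,0),1)
    cv2.imwrite(f'pics/ov_{n}.png',J)
E
```

```text
L [ 0.5716 -0.0826  0.115 ] R [ 0.7816 -0.0505  0.115 ] len 0.21242087807527266
yaw 98.68448258745343 O [ 0.6819 -0.1011  0.    ]
coarse diam 0.05481640590596022
bottle cap [ 0.4926 -0.1969  0.07  ] body [ 0.4917 -0.1985  0.04  ]
box corners [array([ 0.6454, -0.2659]), array([ 0.6544, -0.3691]), array([ 0.57  , -0.3747]), array([ 0.5653, -0.2698])]
```

View pics/ov_side.png

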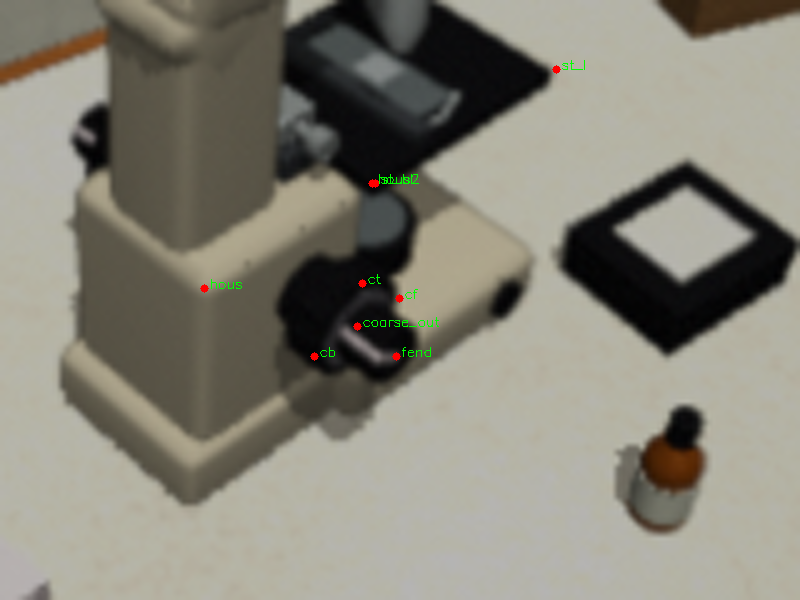

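View pics/ov_top.png

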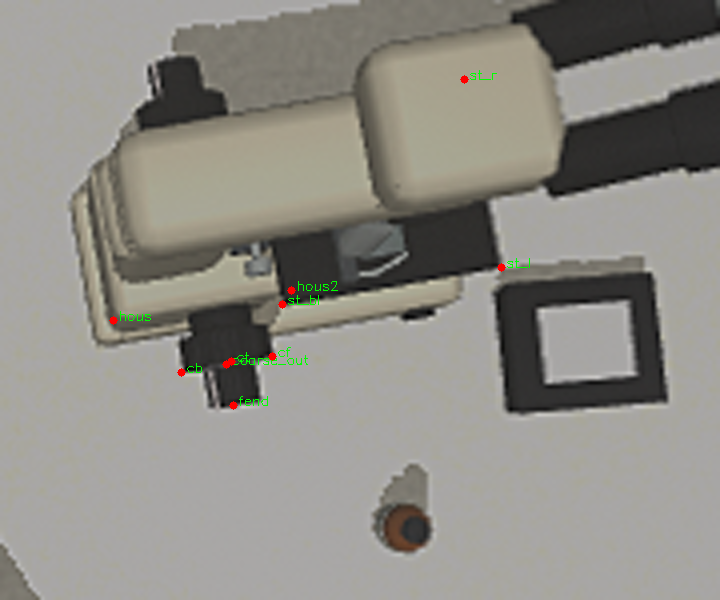

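```bash
cat >> h.py <<'E'
np.set_printoptions(precision=3,suppress=True)
def mframe():
    P=np.load('pose.npy'); return P[:3],R.from_euler('z',P[3],degrees=True)
def goal(g,lean,swing,back=None):
    """g: grasp point in microscope mm; returns TCP pos, Rot in world"""
    O,RM=mframe(); off=arm.grasp_offset if back is None else back
    l=lean
    A=np.array([[0,1,0],[np.cos(l),0,-np.sin(l)],[-np.sin(l),0,-np.cos(l)]]).astype(float) # columns xt,yt,zt
    Rt=RM*R.from_euler('y',swing)*R.from_matrix(A)
    G=O+RM.apply(np.array(g)/1000.)
    return G+Rt.apply([0,0,off]),Rt
def now():
    o=arm.observe(); return o['tool_pos'],R.from_euler('xyz',o['eef_rot'],degrees=True),o
def inc(pose,frm=None):
    p,r=(now()[:2] if frm is None else frm)
    t=r.inv().apply(pose[0]-p)/.05; w=np.degrees((r.inv()*pose[1]).as_rotvec())/5
    return np.round(np.r_[t,w],3)
def mpose(p,r):
    O,RM=mframe(); return RM.inv().apply(p-O)*1000
E
python3 - <<'E'
from h import *
h=goal((35,150,230),.2,0)
print(h[0],h[1].as_euler('xyz',degrees=True)); print(inc(h))
E
```

```text
[ 0.532 -0.089  0.212] [-180.      11.459 -171.316]
[-10.343 -11.432   0.142  -0.707  -2.225  -6.9  ]
```

>>> {"method": "jog_arm", "body": {"increments": [{"tx": -0.3, "ty": -0.3, "tz": -0.4}, {"tx": -0.9, "ty": -1.0, "tz": -0.9, "rz": -0.5}, {"tx": -1.6, "ty": -1.8, "tz": -1.4, "rz": -1}, {"tx": -2.3, "ty": -2.6, "tz": -1.8, "rz": -1.5}, {"tx": -3.0, "ty": -3.4, "tz": -2, "rz": -2}, {"tx": -3.7, "ty": -4.2, "tz": -2, "rz": -2.6}, {"tx": -4.4, "ty": -5.0, "tz": -2, "rz": -3.2}, {"tx": -5.1, "ty": -5.8, "tz": -2, "rz": -3.8}, {"tx": -5.8, "ty": -6.5, "tz": -2, "rz": -4.4}, {"tx": -6.5, "ty": -7.2, "tz": -2, "rz": -5}, {"tx": -7.1, "ty": -7.8, "tz": -2, "rz": -5.6}, {"tx": -7.6, "ty": -8.4, "tz": -2, "rz": -6.2}], "hand": 1, "force": 5}}

```text
validation failed for argument at $.in...
```

```bash
python3 - <<'E'
from h import *
h=goal((35,150,230),.2,0)
print(now()[2]['q'],inc(h))
c=cal('top'); O,RM=mframe()
for u,v in((190,130),(232,210),(215,128),(202,215)): print(mpose(plane(c,u,v,.088),0))
print(mpose(np.array([.492,-.198,0]),0), mpose(np.array([.5653,-.2698,0]),0))
E
```

```text
[-68.452  34.377  -0.145  91.669   0.102  54.025  -4.571] [-10.343 -11.432   0.142  -0.707  -2.225  -6.9  ]
[ 264.905 -138.552   88.   ]
[192.84  77.67  88.  ]
[ 201.957 -132.987   88.   ]
[267.761  77.511  88.   ]
[-67.079 202.355   0.   ] [-149.124  140.737    0.   ]
```

>>> {"method": "jog_arm", "body": {"increments": [{"tx": -0.3, "ty": -0.3, "tz": -0.4, "rx": 0.0, "ry": 0.0, "rz": -0.2}, {"tx": -0.9, "ty": -1.0, "tz": -0.9, "rx": 0.0, "ry": 0.0, "rz": -0.5}, {"tx": -1.6, "ty": -1.8, "tz": -1.4, "rx": 0.0, "ry": 0.0, "rz": -1.0}], "hand": 1.0, "force": 5.0}}

```text
clock: 0.52
tool_pos: [0.3505, 0.5339, 0.2903]
eef_rot: [180.0, 0.0, 159.2]
wrist_force: [0.6, -0.4, 0.3]
width: 0.999
```

```bash
python3 - <<'E'
from h import *
h=goal((35,150,230),.2,0)
print(inc(h))
E
```

```text
[ -7.819 -10.346   1.576  -0.587  -2.231  -5.883]
```

>>> {"method": "jog_arm", "body": {"increments": [{"tx": -0.7, "ty": -0.9, "tz": -0.4, "rx": 0.0, "ry": 0.0, "rz": -0.5}, {"tx": -1.4, "ty": -1.8, "tz": -0.5, "rx": 0.0, "ry": 0.0, "rz": -1.0}, {"tx": -2.1, "ty": -2.7, "tz": -0.5, "rx": 0.0, "ry": 0.0, "rz": -1.5}, {"tx": -2.8, "ty": -3.6, "tz": -0.5, "rx": 0.0, "ry": 0.0, "rz": -2.0}, {"tx": -3.5, "ty": -4.5, "tz": -0.5, "rx": 0.0, "ry": 0.0, "rz": -2.6}, {"tx": -4.2, "ty": -5.4, "tz": -0.5, "rx": 0.0, "ry": 0.0, "rz": -3.2}, {"tx": -4.9, "ty": -6.3, "tz": -0.5, "rx": 0.0, "ry": 0.0, "rz": -3.8}, {"tx": -5.5, "ty": -7.2, "tz": -0.4, "rx": 0.0, "ry": 0.0, "rz": -4.4}, {"tx": -6.1, "ty": -8.1, "tz": -0.2, "rx": -0.2, "ry": -0.5, "rz": -5.0}, {"tx": -6.7, "ty": -9.0, "tz": 0.0, "rx": -0.3, "ry": -1.0, "rz": -5.5}, {"tx": -7.3, "ty": -9.8, "tz": 0.3, "rx": -0.5, "ry": -1.6, "rz": -5.8}, {"tx": -7.8, "ty": -10.3, "tz": 0.6, "rx": -0.6, "ry": -2.2, "rz": -5.9}]}}

```text
clock: 2.02
tool_pos: [0.5292, -0.0881, 0.2598]
eef_rot: [-180.0, 11.5, -171.5]
wrist_force: [1.2, 0.8, 0.5]
width: 0.997
```

```bash
python3 - <<'E'
from h import *
print(now()[2]['q'],now()[2]['clock'],inc(goal((35,150,230),.2,0)),inc(goal((35,74,108),.2,0)))
cv2.imwrite('pics/w1.png',arm.camera('wrist'));cv2.imwrite('pics/s1.png',arm.camera('side'))
E
```

```text
[  1.074  14.431   5.001 121.667  -7.46   33.037 110.21 ] 2.025 [ 0.14  -0.019  0.956 -0.008  0.004 -0.027] [-0.865 -0.015  3.65  -0.008  0.004 -0.027]
```

View pics/w1.png

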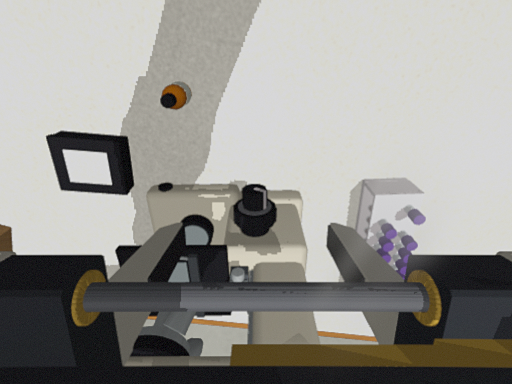

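View pics/s1.png

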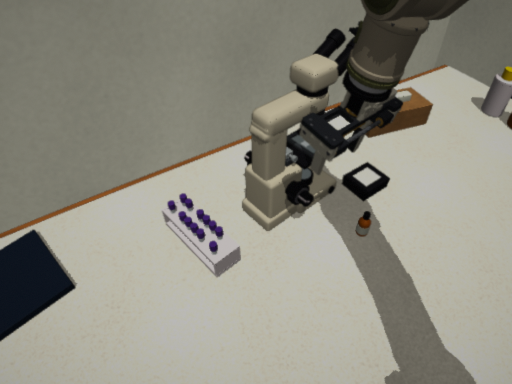

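```bash
python3 - <<'E'
from h import *
I=cv2.imread('pics/w1.png'); c=cal('wrist'); O,RM=mframe()
J=cv2.resize(I[150:270,180:340],None,fx=5,fy=5,interpolation=cv2.INTER_CUBIC)
for p in((35,107,108),(35,83,124),(35,107,124),(35,82,108),(7,82,108),(63,82,108),(7,62,108),(63,62,108),(35,82,136),(19,107,108),(51,107,108)):
    u,v=proj(c,O+RM.apply(np.array(p)/1e3)); cv2.circle(J,(int((u-180+.5)*5),int((v-150+.5)*5)),3,(0,0,255),-1)
for a in np.arange(0.5,1.5,.2):
    q=[]
    for y in (83,107):
        u,v=proj(c,O+RM.apply(np.array((35+16*np.sin(a),y,108+16*np.cos(a)))/1e3)); q.append((int((u-180+.5)*5),int((v-150+.5)*5)))
    cv2.line(J,q[0],q[1],(0,255,0),1); cv2.putText(J,f'{a:.1f}',q[1],0,.4,(0,255,255),1)
cv2.imwrite('pics/w1c.png',J)
E
```

```text
(no output)
```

View pics/w1c.png

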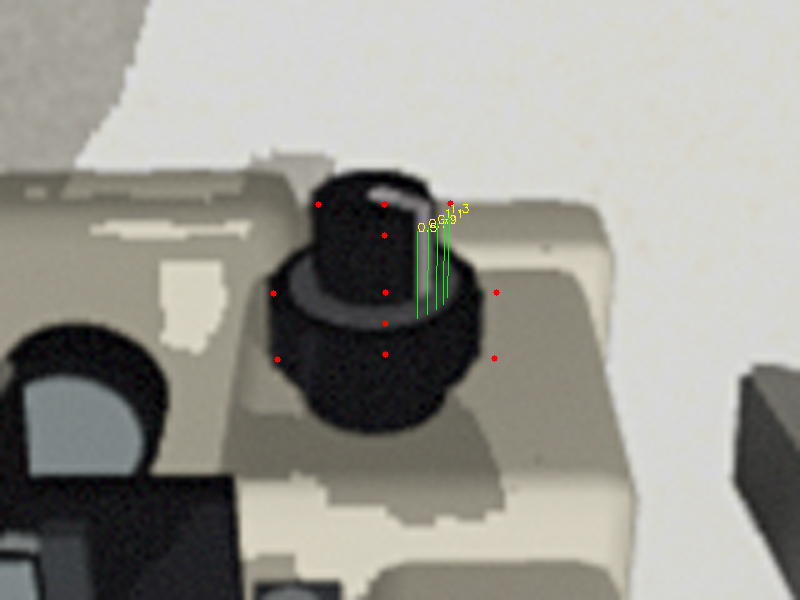

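>>> {"method": "jog_arm", "body": {"increments": [{"tx": -0.4, "ty": -0.02, "tz": 0.5, "rx": 0.0, "ry": 0.0, "rz": -0.0}, {"tx": -0.86, "ty": -0.04, "tz": 1.2, "rx": 0.0, "ry": 0.0, "rz": -0.03}, {"tx": -0.86, "ty": -0.04, "tz": 1.9, "rx": 0.0, "ry": 0.0, "rz": -0.03}, {"tx": -0.86, "ty": -0.04, "tz": 2.3, "rx": 0.0, "ry": 0.0, "rz": -0.03}, {"tx": -0.86, "ty": -0.04, "tz": 2.3, "rx": 0.0, "ry": 0.0, "rz": -0.03}]}}

```text
clock: 2.75
tool_pos: [0.5933, -0.076, 0.154]
eef_rot: [179.9, 11.2, -171.2]
wrist_force: [0.2, 0.8, 0.1]
width: 0.999
```

```bash
cat > look.py <<'E'
from h import *
import sys
n=sys.argv[1]; g=eval(sys.argv[2])
print(now()[2]['clock'],inc(goal(g,.2,0)))
c=cal('wrist'); I=arm.camera('wrist'); cv2.imwrite(f'pics/{n}.png',I); O,RM=mframe()
J=cv2.resize(I[100:320,130:385],None,fx=3,fy=2.7,interpolation=cv2.INTER_CUBIC)
for p in((35,107,108),(7,82,108),(63,82,108),(19,107,108),(51,107,108)):
    u,v=proj(c,O+RM.apply(np.array(p)/1e3)); cv2.circle(J,(int((u-130+.5)*3),int((v-100+.5)*2.7)),2,(0,0,255),-1)
cv2.imwrite(f'pics/{n}c.png',J)
E
python3 look.py w2 '(34,74,108)'
```

```text
2.75 [-0.016 -0.087  1.317  0.026 -0.06   0.03 ]
```

View pics/w2c.png

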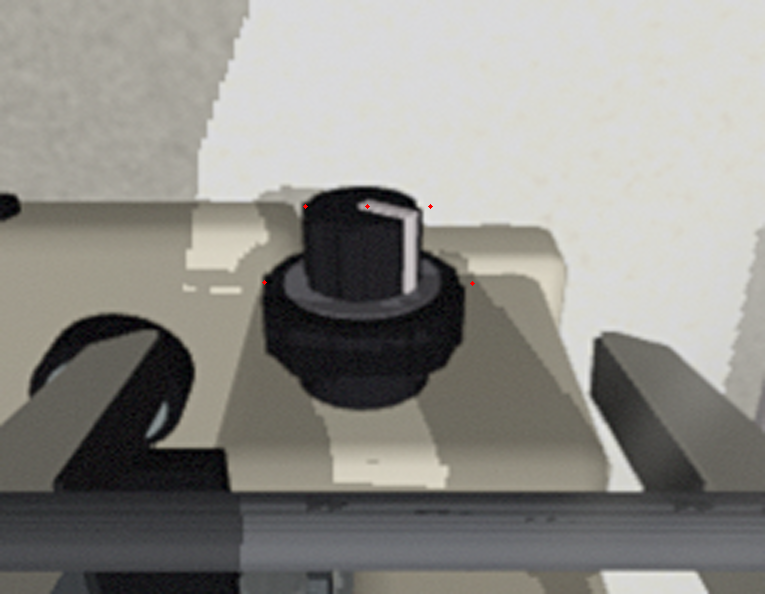

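>>> {"method": "jog_arm", "body": {"increments": [{"tx": -0.01, "ty": -0.04, "tz": 0.3, "rx": 0.0, "ry": 0.0, "rz": 0.0}, {"tx": -0.01, "ty": -0.07, "tz": 0.6, "rx": 0.0, "ry": 0.0, "rz": 0.0}, {"tx": -0.01, "ty": -0.07, "tz": 0.9, "rx": 0.0, "ry": 0.0, "rz": 0.0}, {"tx": -0.01, "ty": -0.07, "tz": 0.9, "rx": 0.0, "ry": 0.0, "rz": 0.0}]}}

```text
clock: 3.3
tool_pos: [0.6032, -0.0783, 0.1086]
eef_rot: [179.9, 11.1, -171.2]
wrist_force: [0.1, 0.0, 0.1]
width: 1.003
```

```bash
python3 look.py w3 '(34,74,108)'
```

```text
3.3 [-0.006 -0.01   0.389  0.024 -0.064  0.022]
```

View pics/w3c.png

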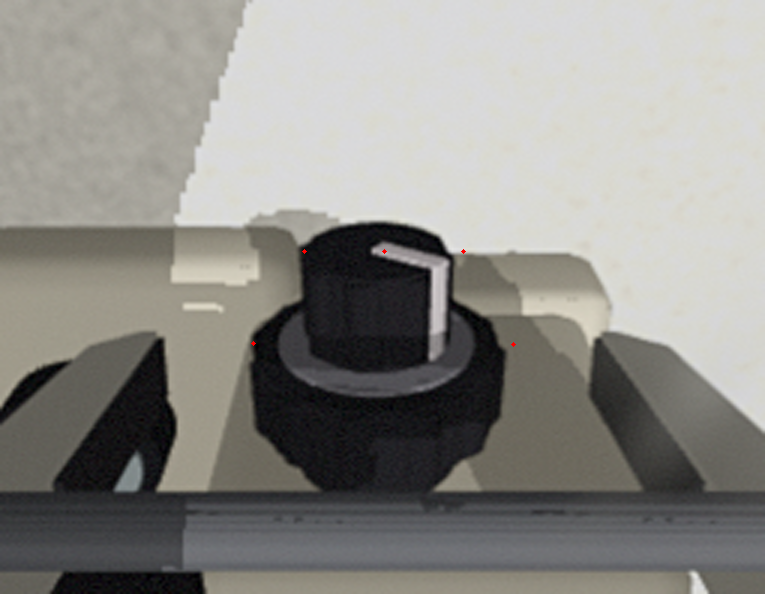

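>>> {"method": "jog_arm", "body": {"increments": [{"tx": 0.0, "ty": 0.0, "tz": 0.2, "rx": 0.0, "ry": 0.0, "rz": 0.0}, {"tx": 0.0, "ty": 0.0, "tz": 0.38, "rx": 0.0, "ry": 0.0, "rz": 0.0}, {"tx": 0.0, "ty": 0.0, "tz": 0.38, "rx": 0.0, "ry": 0.0, "rz": 0.0}]}}

```text
clock: 3.72
tool_pos: [0.6072, -0.0777, 0.0908]
eef_rot: [179.9, 11.2, -171.2]
wrist_force: [-0.5, -0.5, 0.4]
width: 1.0
```

>>> {"method": "jog_arm", "body": {"increments": [{"tx": 0.0, "ty": 0.0, "tz": 0.0, "rx": 0.0, "ry": 0.0, "rz": 0.0}, {"tx": 0.0, "ty": 0.0, "tz": 0.0, "rx": 0.0, "ry": 0.0, "rz": 0.0}, {"tx": 0.0, "ty": 0.0, "tz": 0.0, "rx": 0.0, "ry": 0.0, "rz": 0.0}, {"tx": 0.0, "ty": 0.0, "tz": 0.0, "rx": 0.0, "ry": 0.0, "rz": 0.0}, {"tx": 0.0, "ty": 0.0, "tz": 0.0, "rx": 0.0, "ry": 0.0, "rz": 0.0}, {"tx": 0.0, "ty": 0.0, "tz": 0.0, "rx": 0.0, "ry": 0.0, "rz": 0.0}], "hand": 0.3, "force": 5.0}}

```text
clock: 4.47
tool_pos: [0.6076, -0.0781, 0.0917]
eef_rot: [180.0, 11.3, -171.2]
wrist_force: [-0.3, -1.4, 0.9]
width: 0.589
```

```bash
cat > tq.py <<'E'
from h import *
def axis_torque():
    p,r,o=now(); O,RM=mframe(); ax=RM.apply([0,1,0]); C=O+RM.apply([.034,.074,.108])
    F=o['wrist_force'];T=o['wrist_torque']
    return dict(t=o['clock'],w=o['width']*93,Fm=RM.inv().apply(F),Tm=RM.inv().apply(T),Tax_atTCP=RM.inv().apply(T+np.cross(p-C,F))[1])
print(axis_torque())
E
python3 look.py w4 '(34,74,108)'; python3 tq.py
```

```text
4.475 [ 0.013  0.     0.041  0.013 -0.034  0.02 ]
{'t': 4.525, 'w': 55.12290085464326, 'Fm': array([-1.892,  1.156,  2.027]), 'Tm': array([ 0.233,  0.269, -0.04 ]), 'Tax_atTCP': np.float64(0.3002839565670014)}
```

View pics/w4c.png

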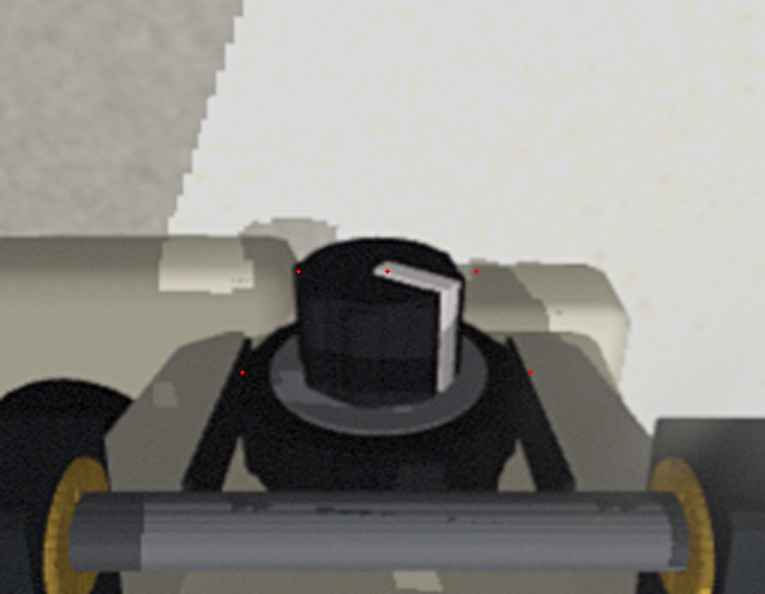

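```bash
python3 - <<'E'
from h import *
g=(34,74,108)
for s in np.arange(.05,.56,.05): print(round(s,2),inc(goal(g,.2,s),goal(g,.2,0)))
E
```

```text
0.05 [-0.    -0.018 -0.     0.562 -0.    -0.114]
0.1 [-0.    -0.037 -0.002  1.123 -0.    -0.228]
0.15 [-0.001 -0.055 -0.004  1.685 -0.    -0.341]
0.2 [-0.001 -0.073 -0.007  2.246 -0.    -0.455]
0.25 [-0.002 -0.091 -0.011  2.808 -0.    -0.569]
0.3 [-0.003 -0.109 -0.016  3.369 -0.    -0.683]
0.35 [-0.004 -0.126 -0.022  3.931  0.    -0.797]
0.4 [-0.006 -0.144 -0.029  4.492 -0.    -0.911]
0.45 [-0.007 -0.16  -0.036  5.054  0.    -1.024]
0.5 [-0.009 -0.177 -0.044  5.615 -0.    -1.138]
0.55 [-0.011 -0.193 -0.053  6.177  0.    -1.252]
```

>>> {"method": "jog_arm", "body": {"increments": [{"tx": 0.0, "ty": -0.018, "tz": 0.0, "rx": 0.56, "ry": 0.0, "rz": -0.11}, {"tx": 0.0, "ty": -0.037, "tz": -0.002, "rx": 1.12, "ry": 0.0, "rz": -0.23}, {"tx": 0.0, "ty": -0.055, "tz": -0.004, "rx": 1.68, "ry": 0.0, "rz": -0.34}, {"tx": 0.0, "ty": -0.073, "tz": -0.007, "rx": 2.25, "ry": 0.0, "rz": -0.45}]}}

```text
clock: 5.03
tool_pos: [0.6081, -0.0814, 0.0921]
eef_rot: [-168.3, 11.1, -168.9]
wrist_force: [1.5, -1.8, -4.5]
width: 0.595
```

```bash
python3 tq.py;python3 look.py w5 '(34,74,108)'; python3 tq.py
```

```text
{'t': 5.025, 'w': 55.299880303743386, 'Fm': array([-2.024, -1.212, -4.467]), 'Tm': array([ 0.291, -0.158, -0.063]), 'Tax_atTCP': np.float64(-0.14063937367039953)}
5.025 [ 0.012  0.076  0.035 -2.249 -0.029  0.477]
{'t': 5.075, 'w': 57.210273366761115, 'Fm': array([-7.119,  0.636,  1.915]), 'Tm': array([ 0.215,  1.792, -0.485]), 'Tax_atTCP': np.float64(1.9127342862639973)}
```

View pics/w5c.png

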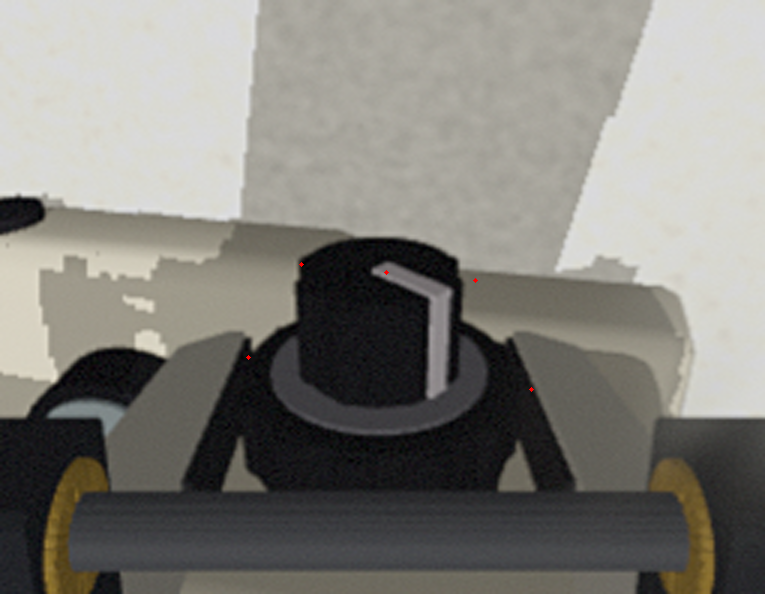

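>>> {"method": "jog_arm", "body": {"increments": [{"tx": 0.0, "ty": -0.018, "tz": 0.0, "rx": 0.56, "ry": 0.0, "rz": -0.11}, {"tx": 0.0, "ty": -0.037, "tz": -0.002, "rx": 1.12, "ry": 0.0, "rz": -0.23}, {"tx": -0.001, "ty": -0.055, "tz": -0.004, "rx": 1.68, "ry": 0.0, "rz": -0.34}, {"tx": -0.001, "ty": -0.073, "tz": -0.007, "rx": 2.25, "ry": 0.0, "rz": -0.45}, {"tx": -0.002, "ty": -0.091, "tz": -0.011, "rx": 2.81, "ry": 0.0, "rz": -0.57}, {"tx": -0.003, "ty": -0.109, "tz": -0.016, "rx": 3.37, "ry": 0.0, "rz": -0.68}, {"tx": -0.004, "ty": -0.126, "tz": -0.022, "rx": 3.93, "ry": 0.0, "rz": -0.8}, {"tx": -0.004, "ty": -0.126, "tz": -0.022, "rx": 3.93, "ry": 0.0, "rz": -0.8}, {"tx": -0.004, "ty": -0.126, "tz": -0.022, "rx": 3.93, "ry": 0.0, "rz": -0.8}, {"tx": -0.004, "ty": -0.126, "tz": -0.022, "rx": 3.93, "ry": 0.0, "rz": -0.8}]}}

```text
clock: 6.32
tool_pos: [0.6092, -0.0868, 0.0939]
eef_rot: [-148.1, 9.6, -165.1]
wrist_force: [1.4, 0.6, -0.2]
width: 0.584
```

```bash
python3 tq.py;python3 look.py w6 '(34,74,108)'; python3 tq.py; python3 -c "
from h import *
print(now()[2]['q']); cv2.imwrite('pics/s6.png',arm.camera('side'))"; python3 tq.py
```

```text
{'t': 6.325, 'w': 54.3115174994885, 'Fm': array([ 0.396, -1.498, -0.221]), 'Tm': array([-0.121, -0.675,  0.239]), 'Tax_atTCP': np.float64(-0.6825744537932091)}
6.325 [ 0.006  0.197 -0.02  -6.15  -0.031  1.291]
{'t': 6.375, 'w': 54.865144348528815, 'Fm': array([ 1.427, -2.602, -0.936]), 'Tm': array([-0.08 , -0.832,  0.322]), 'Tax_atTCP': np.float64(-0.8606670966586927)}
[-45.672  49.228  50.995 127.839 -53.612   6.122 144.276]
{'t': 6.425, 'w': 54.566143580150374, 'Fm': array([ 0.981, -1.737, -1.255]), 'Tm': array([-0.113, -0.91 ,  0.347]), 'Tax_atTCP': np.float64(-0.9346620584897172)}
```

View pics/w6c.png

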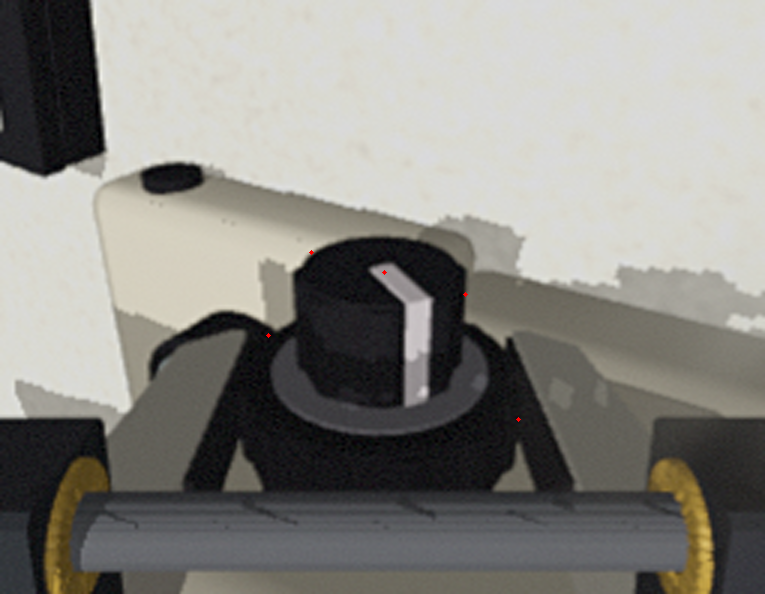

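View pics/s6.png

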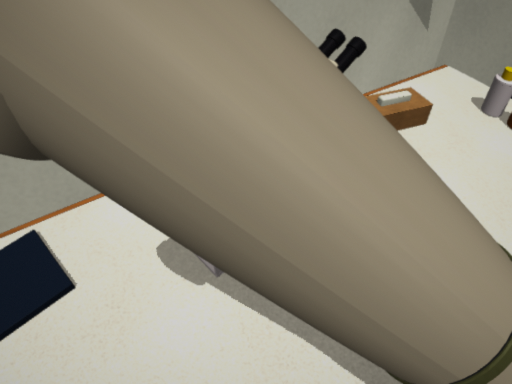

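>>> {"method": "jog_arm", "body": {"increments": [{"tx": 0.0, "ty": 0.0, "tz": 0.0, "rx": 0.0, "ry": 0.0, "rz": 0.0}, {"tx": 0.0, "ty": 0.0, "tz": 0.0, "rx": 0.0, "ry": 0.0, "rz": 0.0}, {"tx": 0.0, "ty": 0.0, "tz": 0.0, "rx": 0.0, "ry": 0.0, "rz": 0.0}, {"tx": 0.0, "ty": 0.0, "tz": 0.0, "rx": 0.0, "ry": 0.0, "rz": 0.0}], "hand": 0.82}}

```text
clock: 6.92
tool_pos: [0.6088, -0.0875, 0.0943]
eef_rot: [-148.0, 9.6, -165.2]
wrist_force: [0.7, -0.2, -0.2]
width: 0.821
```

```bash
python3 tq.py;python3 -c "
from h import *
print(now()[2]['q']); g=(34,74,108)
for s in (.45,.35,.25,.15,.05,-.05): print(s,inc(goal(g,.2,s),goal(g,.2,.55)))
print(inc(goal(g,.2,-.05)))"; python3 tq.py
```

```text
{'t': 6.925, 'w': 76.35210573913538, 'Fm': array([-0.287, -0.678, -0.199]), 'Tm': array([ 0.18 , -0.501, -0.049]), 'Tax_atTCP': np.float64(-0.49890952022876234)}
[-45.7    49.242  51.083 127.889 -53.728   6.101 144.377]
0.45 [-0.     0.037 -0.002 -1.123 -0.     0.228]
0.35 [-0.001  0.073 -0.007 -2.246  0.     0.455]
0.25 [-0.003  0.109 -0.016 -3.369  0.     0.683]
0.15 [-0.006  0.144 -0.029 -4.492 -0.     0.911]
0.05 [-0.009  0.177 -0.044 -5.615 -0.     1.138]
-0.05 [-0.013  0.208 -0.063 -6.738 -0.     1.366]
[-0.006  0.226 -0.028 -6.723 -0.032  1.392]
{'t': 6.925, 'w': 76.35210573913538, 'Fm': array([-0.287, -0.678, -0.199]), 'Tm': array([ 0.18 , -0.501, -0.049]), 'Tax_atTCP': np.float64(-0.49890952022876234)}
```

>>> {"method": "jog_arm", "body": {"increments": [{"tx": 0.0, "ty": 0.037, "tz": -0.002, "rx": -1.12, "ry": 0.0, "rz": 0.23}, {"tx": 0.0, "ty": 0.073, "tz": -0.007, "rx": -2.25, "ry": 0.0, "rz": 0.45}, {"tx": -0.003, "ty": 0.109, "tz": -0.016, "rx": -3.37, "ry": 0.0, "rz": 0.68}, {"tx": -0.006, "ty": 0.144, "tz": -0.029, "rx": -4.49, "ry": 0.0, "rz": 0.91}, {"tx": -0.009, "ty": 0.177, "tz": -0.044, "rx": -5.61, "ry": 0.0, "rz": 1.14}, {"tx": -0.011, "ty": 0.193, "tz": -0.053, "rx": -6.18, "ry": 0.0, "rz": 1.25}, {"tx": -0.011, "ty": 0.193, "tz": -0.053, "rx": -6.18, "ry": 0.0, "rz": 1.25}, {"tx": -0.011, "ty": 0.193, "tz": -0.053, "rx": -6.18, "ry": 0.0, "rz": 1.25}]}}

```text
clock: 7.92
tool_pos: [0.6072, -0.0776, 0.0913]
eef_rot: [180.0, 11.2, -171.2]
wrist_force: [-0.1, -0.2, 0.9]
width: 0.816
```

```bash
python3 tq.py;python3 look.py w7 '(34,74,108)'; python3 -c "
from h import *
print(now()[2]['q']); cv2.imwrite('pics/s7.png',arm.camera('side'))"; python3 tq.py
```

```text
{'t': 7.925, 'w': 75.85769917178335, 'Fm': array([-0.228,  0.131,  0.918]), 'Tm': array([ 0.196, -0.018, -0.006]), 'Tax_atTCP': np.float64(-0.014761493825457795)}
7.925 [ 0.006 -0.011  0.034  0.009 -0.043  0.026]
[-10.621  35.109  20.456 122.058 -47.814  19.517 148.82 ]
{'t': 8.025, 'w': 76.43351544095009, 'Fm': array([0.248, 0.602, 0.193]), 'Tm': array([ 0.207, -0.068, -0.006]), 'Tax_atTCP': np.float64(-0.07281260794771802)}
```

View pics/w7c.png

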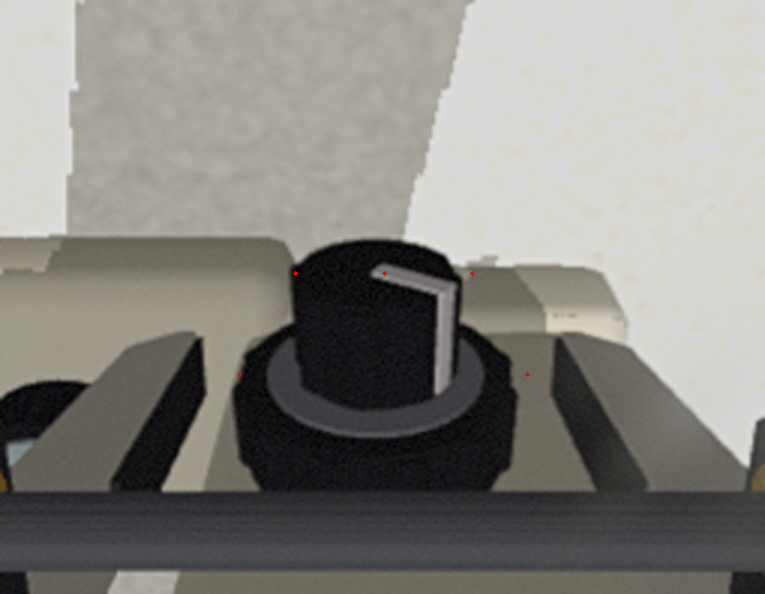

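View pics/s7.png

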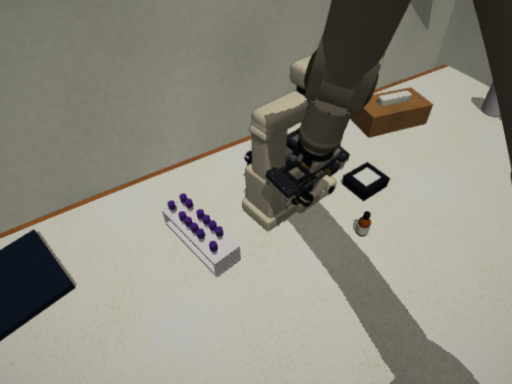

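```bash
python3 -c "
from h import *
g=(34,74,108)
print(inc(goal(g,.1,0),goal(g,.2,0)),inc(goal(g,.1,0)))"
```

```text
[ 0.038 -0.    -0.002  0.     1.146 -0.   ] [ 0.047 -0.025  0.03   0.011  1.1    0.04 ]
```

>>> {"method": "jog_arm", "body": {"increments": [{"tx": 0.02, "ty": -0.01, "tz": 0.0, "rx": 0.0, "ry": 0.6, "rz": 0.0}, {"tx": 0.04, "ty": -0.01, "tz": 0.01, "rx": 0.0, "ry": 1.15, "rz": 0.0}, {"tx": 0.04, "ty": -0.01, "tz": 0.01, "rx": 0.0, "ry": 1.15, "rz": 0.0}]}}

```text
clock: 8.4
tool_pos: [0.6063, -0.0771, 0.0902]
eef_rot: [-180.0, 5.5, -171.0]
wrist_force: [-0.6, -0.4, 0.8]
width: 0.819
```

```bash
python3 tq.py;python3 -c "
from h import *
g=(34,74,108)
print(now()[2]['q'],inc(goal(g,.1,0)))"
```

```text
{'t': 8.4, 'w': 76.14359785455711, 'Fm': array([-0.253,  0.695,  0.751]), 'Tm': array([ 0.096, -0.051,  0.013]), 'Tax_atTCP': np.float64(-0.04728195452583162)}
[-16.286  37.75   28.606 118.244 -41.775  28.402 142.486] [ 0.023 -0.024  0.016  0.003 -0.044  0.061]
```

```bash
python3 - <<'E'
from h import *
g=(34,74,108)
for s in np.arange(.05,.46,.05): print(round(s,2),inc(goal(g,.1,s),goal(g,.1,0)))
E
```

```text
0.05 [-0.    -0.019 -0.     0.57  -0.    -0.057]
0.1 [-0.    -0.037 -0.002  1.14   0.    -0.114]
0.15 [-0.    -0.056 -0.004  1.71   0.    -0.172]
0.2 [-0.001 -0.074 -0.007  2.28   0.    -0.229]
0.25 [-0.001 -0.093 -0.012  2.85   0.    -0.286]
0.3 [-0.002 -0.111 -0.017  3.421  0.    -0.343]
0.35 [-0.002 -0.128 -0.023  3.991  0.    -0.4  ]
0.4 [-0.003 -0.146 -0.029  4.561  0.    -0.458]
0.45 [-0.004 -0.163 -0.037  5.131  0.    -0.515]
```

>>> {"method": "jog_arm", "body": {"increments": [{"tx": 0.0, "ty": 0.0, "tz": 0.0, "rx": 0.0, "ry": 0.0, "rz": 0.0}, {"tx": 0.0, "ty": 0.0, "tz": 0.0, "rx": 0.0, "ry": 0.0, "rz": 0.0}, {"tx": 0.0, "ty": 0.0, "tz": 0.0, "rx": 0.0, "ry": 0.0, "rz": 0.0}, {"tx": 0.0, "ty": 0.0, "tz": 0.0, "rx": 0.0, "ry": 0.0, "rz": 0.0}], "hand": 0.3, "force": 5.0}}

```text
clock: 8.9
tool_pos: [0.6053, -0.0785, 0.0907]
eef_rot: [179.9, 5.5, -171.2]
wrist_force: [-0.8, 0.3, 1.9]
width: 0.587
```

```bash
python3 tq.py
```

```text
{'t': 8.9, 'w': 54.56917567322041, 'Fm': array([0.391, 0.71 , 1.89 ]), 'Tm': array([ 0.293, -0.328,  0.013]), 'Tax_atTCP': np.float64(-0.3346245199823632)}
```

>>> {"method": "jog_arm", "body": {"increments": [{"tx": 0.0, "ty": -0.019, "tz": 0.0, "rx": 0.57, "ry": 0.0, "rz": -0.06}, {"tx": 0.0, "ty": -0.037, "tz": -0.002, "rx": 1.14, "ry": 0.0, "rz": -0.11}, {"tx": 0.0, "ty": -0.056, "tz": -0.004, "rx": 1.71, "ry": 0.0, "rz": -0.17}, {"tx": -0.001, "ty": -0.074, "tz": -0.007, "rx": 2.28, "ry": 0.0, "rz": -0.23}, {"tx": -0.001, "ty": -0.074, "tz": -0.007, "rx": 2.28, "ry": 0.0, "rz": -0.23}, {"tx": -0.001, "ty": -0.074, "tz": -0.007, "rx": 2.28, "ry": 0.0, "rz": -0.23}]}}

```text
clock: 9.65
tool_pos: [0.6058, -0.082, 0.0908]
eef_rot: [-168.6, 5.4, -170.1]
wrist_force: [-2.7, 1.3, -0.3]
width: 0.586
```

```bash
python3 tq.py;python3 -c "
from h import *
g=(34,74,108)
print(now()[2]['q'],inc(goal(g,.1,0.2)))
I=arm.camera('side'); cv2.imwrite('pics/s8.png',cv2.resize(I[80:240,220:400],None,fx=4,fy=3.7,interpolation=2))"; python3 tq.py
```

```text
{'t': 9.65, 'w': 54.50054532961858, 'Fm': array([ 1.693,  2.521, -0.27 ]), 'Tm': array([ 0.464, -0.586,  0.024]), 'Tax_atTCP': np.float64(-0.6162457744106805)}
[-28.054  40.146  37.883 120.841 -37.657  21.932 135.233] [-0.001  0.003  0.024  0.031 -0.044  0.034]
{'t': 9.7, 'w': 54.61384029327869, 'Fm': array([2.082, 1.454, 0.697]), 'Tm': array([ 0.504, -0.72 ,  0.054]), 'Tax_atTCP': np.float64(-0.7534769826920344)}
```

View pics/s8.png

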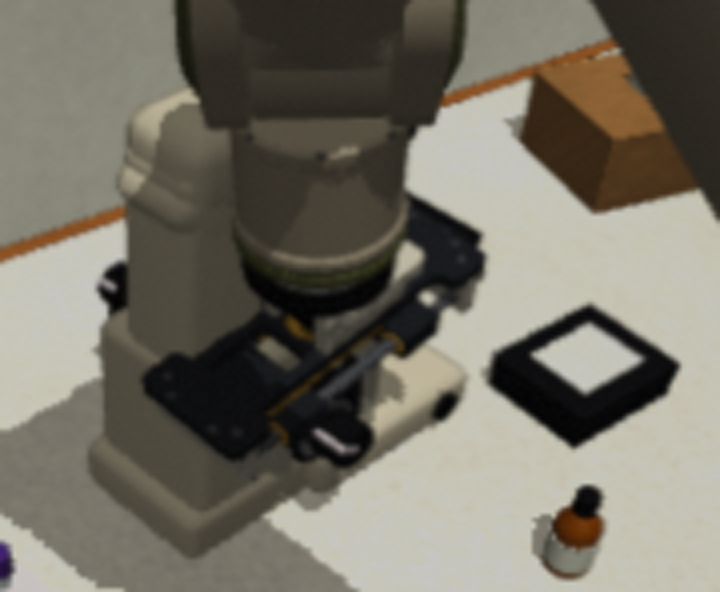

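>>> {"method": "jog_arm", "body": {"increments": [{"tx": 0.0, "ty": -0.019, "tz": 0.0, "rx": 0.57, "ry": 0.0, "rz": -0.06}, {"tx": 0.0, "ty": -0.037, "tz": -0.002, "rx": 1.14, "ry": 0.0, "rz": -0.11}, {"tx": 0.0, "ty": -0.056, "tz": -0.004, "rx": 1.71, "ry": 0.0, "rz": -0.17}, {"tx": -0.001, "ty": -0.074, "tz": -0.007, "rx": 2.28, "ry": 0.0, "rz": -0.23}, {"tx": -0.001, "ty": -0.074, "tz": -0.007, "rx": 2.28, "ry": 0.0, "rz": -0.23}, {"tx": -0.001, "ty": -0.074, "tz": -0.007, "rx": 2.28, "ry": 0.0, "rz": -0.23}]}}

```text
clock: 10.45
tool_pos: [0.6066, -0.0855, 0.0916]
eef_rot: [-157.2, 5.0, -169.0]
wrist_force: [-0.7, 2.4, -6.2]
width: 0.592
```

```bash
python3 tq.py;python3 -c "
from h import *
g=(34,74,108)
print(now()[2]['q'],inc(goal(g,.1,0.4)))"
```

```text
{'t': 10.45, 'w': 55.07649353832742, 'Fm': array([ 2.503,  0.296, -6.225]), 'Tm': array([ 0.262, -1.248,  0.042]), 'Tax_atTCP': np.float64(-1.3338465452779797)}
[-39.531  45.751  47.806 122.781 -35.257  17.46  129.052] [ 0.002  0.005  0.016  0.039 -0.038  0.039]
```

>>> {"method": "jog_arm", "body": {"increments": [{"tx": 0.0, "ty": 0.0, "tz": 0.0, "rx": 0.0, "ry": 0.0, "rz": 0.0}, {"tx": 0.0, "ty": 0.0, "tz": 0.0, "rx": 0.0, "ry": 0.0, "rz": 0.0}, {"tx": 0.0, "ty": 0.0, "tz": 0.0, "rx": 0.0, "ry": 0.0, "rz": 0.0}], "hand": 0.82}}

```text
clock: 10.82
tool_pos: [0.6071, -0.0862, 0.0925]
eef_rot: [-157.0, 5.1, -169.0]
wrist_force: [-0.5, -0.3, 0.7]
width: 0.812
```

```bash
python3 tq.py;python3 -c "
from h import *
g=(34,74,108)
print(now()[2]['q'],inc(goal(g,.1,0.4)))
for s in (.3,.2,.1,0): print(s,inc(goal(g,.1,s),goal(g,.1,.4)))"
```

```text
{'t': 10.825, 'w': 75.47275291426487, 'Fm': array([-0.178,  0.57 ,  0.715]), 'Tm': array([ 0.088, -0.378,  0.018]), 'Tax_atTCP': np.float64(-0.36916386152749636)}
[-39.576  45.735  47.921 122.776 -35.226  17.394 129.018] [ 0.011  0.026  0.025  0.015 -0.021  0.029]
0.3 [-0.     0.037 -0.002 -1.14   0.     0.114]
0.2 [-0.001  0.074 -0.007 -2.28   0.     0.229]
0.1 [-0.002  0.111 -0.017 -3.421  0.     0.343]
0 [-0.003  0.146 -0.029 -4.561 -0.     0.458]
```

>>> {"method": "jog_arm", "body": {"increments": [{"tx": 0.0, "ty": 0.037, "tz": -0.002, "rx": -1.14, "ry": 0.0, "rz": 0.11}, {"tx": 0.0, "ty": 0.074, "tz": -0.007, "rx": -2.28, "ry": 0.0, "rz": 0.23}, {"tx": -0.002, "ty": 0.111, "tz": -0.017, "rx": -3.42, "ry": 0.0, "rz": 0.34}, {"tx": -0.003, "ty": 0.146, "tz": -0.029, "rx": -4.56, "ry": 0.0, "rz": 0.46}, {"tx": -0.003, "ty": 0.146, "tz": -0.029, "rx": -4.56, "ry": 0.0, "rz": 0.46}, {"tx": -0.003, "ty": 0.146, "tz": -0.029, "rx": -4.56, "ry": 0.0, "rz": 0.46}]}}

```text
clock: 11.58
tool_pos: [0.6055, -0.0783, 0.0904]
eef_rot: [-180.0, 5.5, -171.2]
wrist_force: [0.5, 0.2, -0.4]
width: 0.82
```

```bash
python3 tq.py;python3 look.py w9 '(34,74,108)'; python3 -c "
from h import *
g=(34,74,108)
print(now()[2]['q'],inc(goal(g,.1,0.)))
I=arm.camera('side'); cv2.imwrite('pics/s9.png',cv2.resize(I[80:240,220:400],None,fx=4,fy=3.7,interpolation=2))
a=cv2.imread('pics/w7.png'); b=cv2.imread('pics/w9.png')
J=np.hstack([x[150:290,180:330] for x in (a,b)]); cv2.imwrite('pics/cmp.png',cv2.resize(J,None,fx=2.6,fy=2.6,interpolation=2))"
```

```text
{'t': 11.575, 'w': 76.22674066408119, 'Fm': array([ 0.121, -0.555, -0.385]), 'Tm': array([ 0.08 , -0.049, -0.031]), 'Tax_atTCP': np.float64(-0.051590002906237865)}
11.575 [-0.034 -0.002  0.02   0.    -1.192  0.026]
[-15.666  37.503  27.67  118.287 -40.689  28.019 141.379] [ 0.004 -0.017  0.018  0.003 -0.051  0.041]
```

View pics/cmp.png

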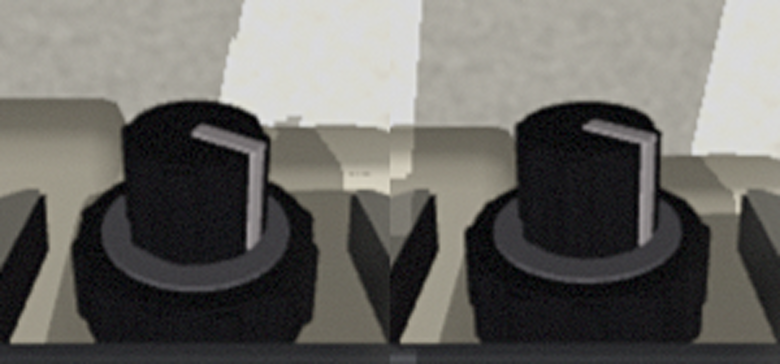

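View pics/s9.png

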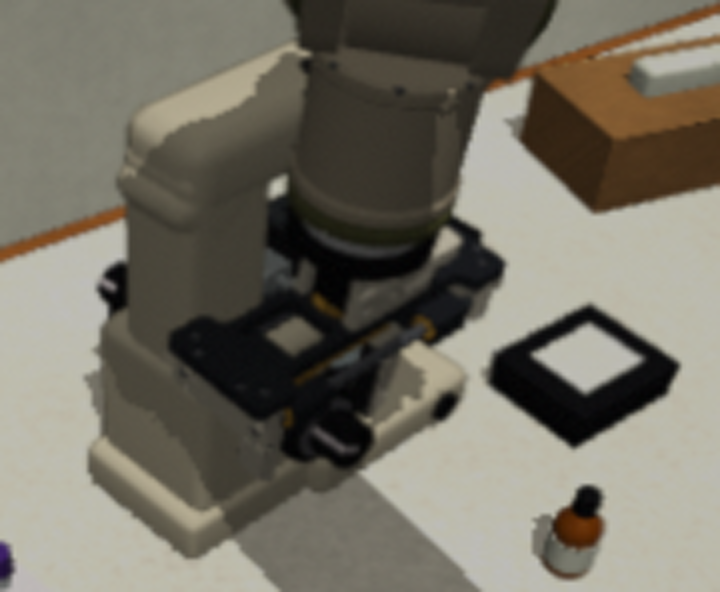

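>>> {"method": "jog_arm", "body": {"increments": [{"tx": 0.0, "ty": 0.0, "tz": 0.0, "rx": 0.0, "ry": 0.0, "rz": 0.0}, {"tx": 0.0, "ty": 0.0, "tz": 0.0, "rx": 0.0, "ry": 0.0, "rz": 0.0}, {"tx": 0.0, "ty": 0.0, "tz": 0.0, "rx": 0.0, "ry": 0.0, "rz": 0.0}, {"tx": 0.0, "ty": -0.019, "tz": 0.0, "rx": 0.57, "ry": 0.0, "rz": -0.06}, {"tx": 0.0, "ty": -0.037, "tz": -0.002, "rx": 1.14, "ry": 0.0, "rz": -0.11}, {"tx": 0.0, "ty": -0.056, "tz": -0.004, "rx": 1.71, "ry": 0.0, "rz": -0.17}, {"tx": -0.001, "ty": -0.074, "tz": -0.007, "rx": 2.28, "ry": 0.0, "rz": -0.23}, {"tx": -0.001, "ty": -0.093, "tz": -0.012, "rx": 2.85, "ry": 0.0, "rz": -0.29}, {"tx": -0.002, "ty": -0.111, "tz": -0.017, "rx": 3.42, "ry": 0.0, "rz": -0.34}, {"tx": -0.002, "ty": -0.128, "tz": -0.023, "rx": 3.99, "ry": 0.0, "rz": -0.4}, {"tx": -0.003, "ty": -0.146, "tz": -0.029, "rx": 4.56, "ry": 0.0, "rz": -0.46}, {"tx": -0.003, "ty": -0.146, "tz": -0.029, "rx": 4.56, "ry": 0.0, "rz": -0.46}], "hand": 0.3, "force": 5.0}}

```text
clock: 13.18
tool_pos: [0.6065, -0.0855, 0.0917]
eef_rot: [-157.0, 5.0, -168.9]
wrist_force: [0.4, -2.2, -3.5]
width: 0.598
```

```bash
python3 tq.py
```

```text
{'t': 13.175, 'w': 55.58352479617014, 'Fm': array([-2.252, -0.063, -3.547]), 'Tm': array([ 0.059, -0.48 ,  0.078]), 'Tax_atTCP': np.float64(-0.46813637267481295)}
```

>>> {"method": "jog_arm", "body": {"increments": [{"tx": 0.0, "ty": 0.0, "tz": 0.0, "rx": 0.0, "ry": 0.0, "rz": 0.0}, {"tx": 0.0, "ty": 0.0, "tz": 0.0, "rx": 0.0, "ry": 0.0, "rz": 0.0}]}}

```text
clock: 13.42
tool_pos: [0.6065, -0.0855, 0.0917]
eef_rot: [-157.1, 5.0, -169.0]
wrist_force: [-0.7, 0.8, -5.3]
width: 0.597
```

```bash
python3 tq.py; python3 -c "
from h import *
print(now()[2]['q'],inc(goal((34,74,108),.1,0.4)))"
```

```text
{'t': 13.425, 'w': 55.48028169295191, 'Fm': array([ 0.917,  0.553, -5.303]), 'Tm': array([ 0.169, -0.943,  0.121]), 'Tax_atTCP': np.float64(-0.9959048558049933)}
[-39.329  45.538  47.359 122.783 -34.064  17.238 127.864] [ 0.001  0.004  0.019  0.034 -0.035  0.041]
```

>>> {"method": "jog_arm", "body": {"increments": [{"tx": 0.0, "ty": 0.0, "tz": 0.0, "rx": 0.0, "ry": 0.0, "rz": 0.0}, {"tx": 0.0, "ty": 0.0, "tz": 0.0, "rx": 0.0, "ry": 0.0, "rz": 0.0}, {"tx": 0.0, "ty": 0.0, "tz": 0.0, "rx": 0.0, "ry": 0.0, "rz": 0.0}, {"tx": 0.0, "ty": 0.037, "tz": -0.002, "rx": -1.14, "ry": 0.0, "rz": 0.11}, {"tx": 0.0, "ty": 0.074, "tz": -0.007, "rx": -2.28, "ry": 0.0, "rz": 0.23}, {"tx": -0.002, "ty": 0.111, "tz": -0.017, "rx": -3.42, "ry": 0.0, "rz": 0.34}, {"tx": -0.003, "ty": 0.146, "tz": -0.029, "rx": -4.56, "ry": 0.0, "rz": 0.46}, {"tx": -0.003, "ty": 0.146, "tz": -0.029, "rx": -4.56, "ry": 0.0, "rz": 0.46}, {"tx": -0.003, "ty": 0.146, "tz": -0.029, "rx": -4.56, "ry": 0.0, "rz": 0.46}], "hand": 0.82}}

```text
clock: 14.55
tool_pos: [0.6055, -0.0782, 0.0903]
eef_rot: [-180.0, 5.5, -171.2]
wrist_force: [-0.3, -0.3, 0.3]
width: 0.822
```

```bash
python3 tq.py; python3 -c "
from h import *
print(now()[2]['q'],inc(goal((34,74,108),.1,0.)))
cv2.imwrite('pics/w10.png',arm.camera('wrist'))
a=cv2.imread('pics/w9.png'); b=cv2.imread('pics/w10.png')
J=np.hstack([x[150:290,180:330] for x in (a,b)]); cv2.imwrite('pics/cmp2.png',cv2.resize(J,None,fx=2.6,fy=2.6,interpolation=2))"
```

```text
{'t': 14.55, 'w': 76.45393466651043, 'Fm': array([-0.238,  0.298,  0.272]), 'Tm': array([ 0.069, -0.077,  0.029]), 'Tax_atTCP': np.float64(-0.07304225055893629)}
[-15.033  37.297  26.748 118.249 -39.618  27.657 140.308] [ 0.003 -0.003  0.02  -0.001 -0.047  0.028]
```

View pics/cmp2.png

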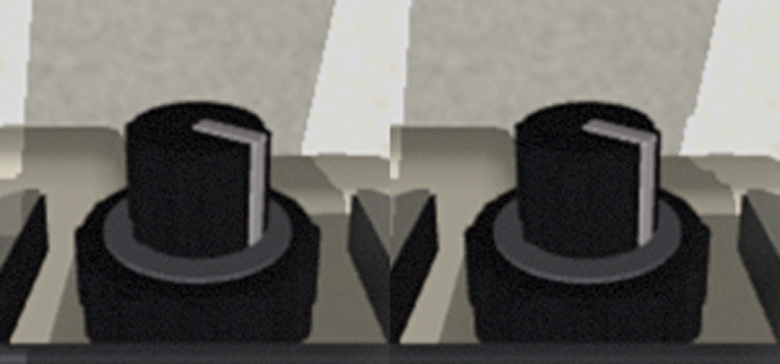

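```bash
python3 -c "
from h import *
a=cv2.imread('pics/w9.png').astype(float); b=cv2.imread('pics/w10.png').astype(float)
J=np.hstack([np.clip(x[205:275,195:320]*5,0,255) for x in (a,b)]).astype(np.uint8)
D=np.abs(a-b).max(2)[205:275,195:320]; print(D.max(),(D>25).sum())
cv2.imwrite('pics/cmp3.png',cv2.resize(J,None,fx=3.2,fy=3.2,interpolation=2))"
```

```text
64.0 46
```

View pics/cmp3.png

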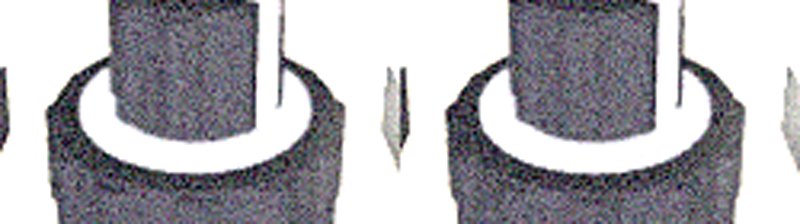

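>>> {"method": "jog_arm", "body": {"increments": [{"tx": 0.0, "ty": 0.0, "tz": -0.5, "rx": 0.0, "ry": 0.0, "rz": 0.0}, {"tx": 0.0, "ty": 0.0, "tz": -1.2, "rx": 0.0, "ry": 0.0, "rz": 0.0}, {"tx": 0.6, "ty": 0.0, "tz": -1.7, "rx": 0.0, "ry": 0.0, "rz": 0.0}, {"tx": 0.9, "ty": 0.0, "tz": -1.8, "rx": 0.0, "ry": 0.0, "rz": 0.0}, {"tx": 0.9, "ty": 0.0, "tz": -1.8, "rx": 0.0, "ry": 0.0, "rz": 0.0}], "hand": 0.82}}

```text
clock: 15.22
tool_pos: [0.5522, -0.0857, 0.1755]
eef_rot: [179.9, 5.5, -171.1]
wrist_force: [0.2, -0.1, -0.4]
width: 0.819
```

```bash
python3 -c "
from h import *
print(now()[2]['q'],now()[2]['clock'],inc(goal((34,97,108),.1,0.)))
I=arm.camera('side'); cv2.imwrite('pics/s11.png',I); I0=cv2.imread('pics/side0.png')
cv2.imwrite('pics/s11c.png',np.hstack([cv2.resize(x[110:200,265:345],None,fx=5,fy=5,interpolation=2) for x in (I0,I)]))
cv2.imwrite('pics/w11.png',arm.camera('wrist'))"
```

```text
[-20.567  28.     34.971 121.395 -32.469  34.036 136.273] 15.225 [-0.447 -0.02   1.774  0.018 -0.047  0.037]
```

View pics/s11c.png

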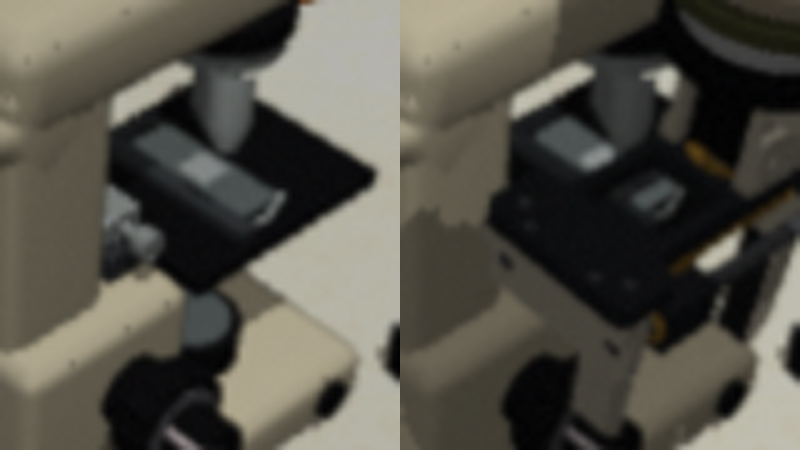

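View pics/w11.png

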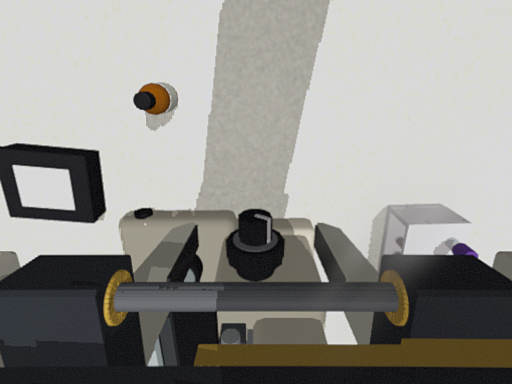

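>>> {"method": "jog_arm", "body": {"increments": [{"tx": 0.4, "ty": -0.8, "tz": -0.4, "rx": 0.0, "ry": 0.0, "rz": 0.0}, {"tx": 0.6, "ty": -1.7, "tz": -0.6, "rx": 0.0, "ry": 0.0, "rz": 0.0}, {"tx": 0.6, "ty": -2.6, "tz": -0.6, "rx": 0.0, "ry": 0.0, "rz": 0.0}, {"tx": 0.6, "ty": -3.5, "tz": -0.6, "rx": 0.0, "ry": 0.0, "rz": 0.0}, {"tx": 0.6, "ty": -4.0, "tz": -0.6, "rx": 0.0, "ry": 0.0, "rz": 0.0}]}}

```text
clock: 15.95
tool_pos: [0.5519, -0.2921, 0.2015]
eef_rot: [180.0, 5.5, -171.3]
wrist_force: [-1.2, 0.1, 0.2]
width: 0.819
```

```bash
python3 -c "
from h import *
print(now()[2]['q'],now()[2]['clock'],inc(goal((34,97,108),.1,0.)))
I=arm.camera('side'); cv2.imwrite('pics/s12.png',I); I0=cv2.imread('pics/side0.png')
cv2.imwrite('pics/s12c.png',np.hstack([cv2.resize(x[110:200,265:345],None,fx=5,fy=5,interpolation=2) for x in (I0,I)]))"
```

```text
[  4.305  29.399  29.638 111.009 -26.863  41.692 148.908] 15.95 [-1.027  4.063  2.354  0.003 -0.051  0.007]
```

View pics/s12c.png

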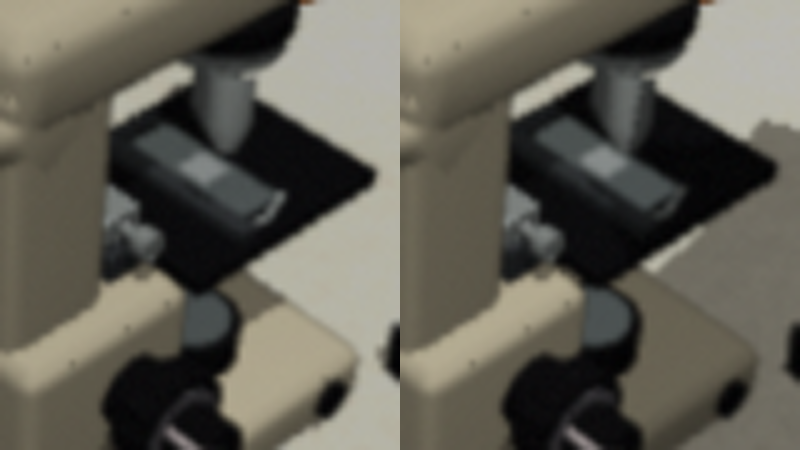

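>>> {"method": "jog_arm", "body": {"increments": [{"tx": 0.0, "ty": 0.8, "tz": 0.0, "rx": 0.0, "ry": 0.0, "rz": 0.0}, {"tx": -0.3, "ty": 1.7, "tz": 0.0, "rx": 0.0, "ry": 0.0, "rz": 0.0}, {"tx": -0.6, "ty": 2.6, "tz": 0.2, "rx": 0.0, "ry": 0.0, "rz": 0.0}, {"tx": -0.9, "ty": 3.5, "tz": 0.4, "rx": 0.0, "ry": 0.0, "rz": 0.0}, {"tx": -1.02, "ty": 4.05, "tz": 0.8, "rx": 0.0, "ry": 0.0, "rz": 0.0}, {"tx": -1.02, "ty": 4.05, "tz": 1.2, "rx": 0.0, "ry": 0.0, "rz": 0.0}, {"tx": -1.02, "ty": 4.05, "tz": 1.2, "rx": 0.0, "ry": 0.0, "rz": 0.0}]}}

```text
clock: 16.88
tool_pos: [0.5756, -0.0796, 0.1461]
eef_rot: [179.9, 5.3, -171.1]
wrist_force: [0.2, -0.6, -0.3]
width: 0.823
```

```bash
python3 look.py w13 '(34,97,108)';python3 -c "
from h import *
g=(34,97,108)
print(now()[2]['q'],now()[2]['clock'],inc(goal(g,.1,0.)))
print(inc(goal(g,.1,.3)))"
```

```text
16.875 [-0.064 -0.069  1.141  0.022 -1.225  0.039]
[-15.942  30.603  27.67  119.689 -30.738  31.013 132.839] 16.925 [-0.021 -0.051  1.163  0.014 -0.064  0.027]
[-0.022 -0.161  1.146  3.436 -0.06  -0.307]
```

View pics/w13c.png

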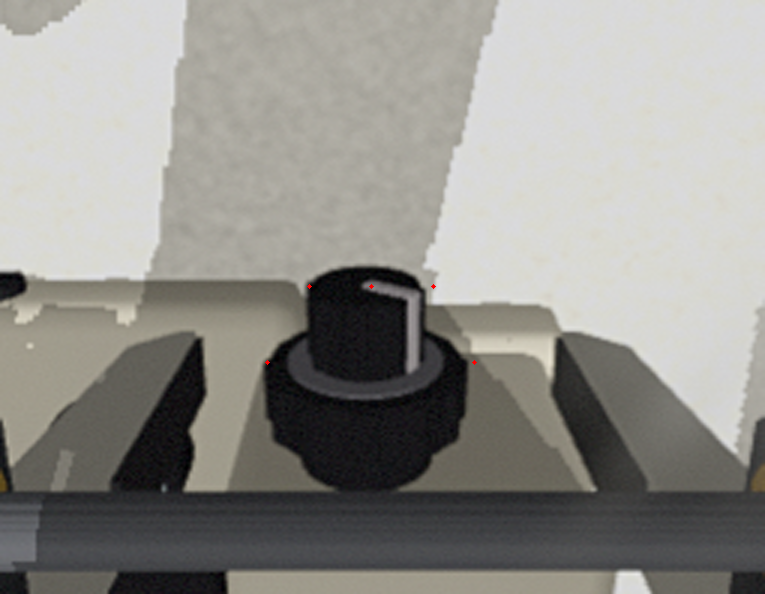

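>>> {"method": "jog_arm", "body": {"increments": [{"tx": -0.01, "ty": -0.03, "tz": 0.4, "rx": 0.0, "ry": 0.0, "rz": 0.0}, {"tx": -0.02, "ty": -0.055, "tz": 0.8, "rx": 0.0, "ry": 0.0, "rz": 0.0}, {"tx": -0.02, "ty": -0.055, "tz": 1.15, "rx": 0.0, "ry": 0.0, "rz": 0.0}, {"tx": -0.02, "ty": -0.055, "tz": 1.15, "rx": 0.0, "ry": 0.0, "rz": 0.0}]}}

```text
clock: 17.42
tool_pos: [0.5825, -0.0826, 0.09]
eef_rot: [179.9, 5.4, -171.2]
wrist_force: [-0.3, 0.1, -0.2]
width: 0.822
```

```bash
python3 look.py w14 '(34,97,108)';python3 -c "
from h import *
g=(34,97,108)
print(now()[2]['q'],now()[2]['clock'],inc(goal(g,.1,0.)))
for s in (.1,.2,.3,.35): print(s,inc(goal(g,.1,s),goal(g,.1,0)))"
```

```text
17.425 [-0.043  0.013  0.013  0.019 -1.205  0.015]
[-11.508  35.309  21.887 120.844 -35.372  24.534 137.024] 17.475 [-0.     0.017  0.029  0.015 -0.049  0.015]
0.1 [-0.    -0.037 -0.002  1.14   0.    -0.114]
0.2 [-0.001 -0.074 -0.007  2.28   0.    -0.229]
0.3 [-0.002 -0.111 -0.017  3.421  0.    -0.343]
0.35 [-0.002 -0.128 -0.023  3.991 -0.    -0.4  ]
```

View pics/w14c.png

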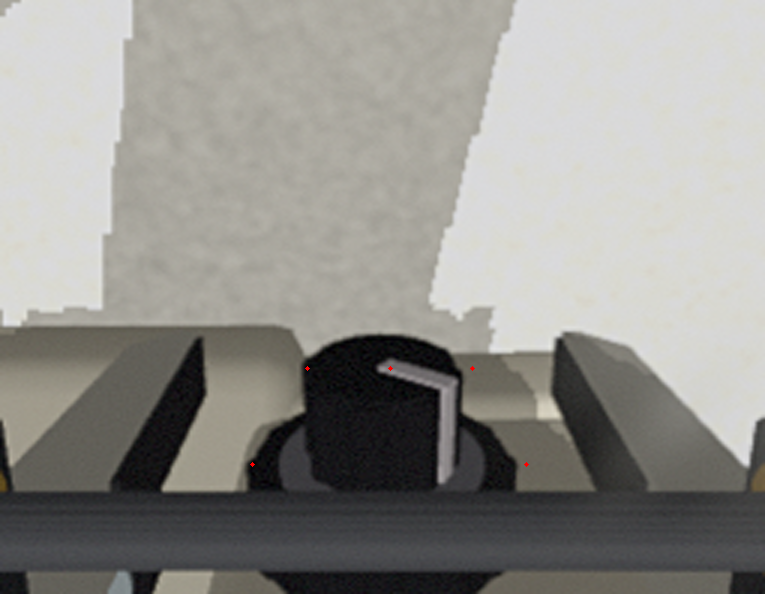

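>>> {"method": "jog_arm", "body": {"increments": [{"tx": 0.0, "ty": -0.027, "tz": -0.002, "rx": 1.14, "ry": 0.0, "rz": -0.11}, {"tx": 0.0, "ty": -0.064, "tz": -0.007, "rx": 2.28, "ry": 0.0, "rz": -0.23}, {"tx": -0.002, "ty": -0.1, "tz": -0.017, "rx": 3.42, "ry": 0.0, "rz": -0.34}, {"tx": -0.002, "ty": -0.1, "tz": -0.017, "rx": 3.42, "ry": 0.0, "rz": -0.34}]}}

```text
clock: 17.98
tool_pos: [0.5838, -0.0844, 0.0915]
eef_rot: [-162.8, 5.2, -169.2]
wrist_force: [-0.6, 0.4, 0.9]
width: 0.821
```

>>> {"method": "jog_arm", "body": {"increments": [{"tx": 0.0, "ty": 0.0, "tz": 0.0, "rx": 0.0, "ry": 0.0, "rz": 0.0}, {"tx": 0.0, "ty": 0.0, "tz": 0.0, "rx": 0.0, "ry": 0.0, "rz": 0.0}, {"tx": 0.0, "ty": 0.0, "tz": 0.0, "rx": 0.0, "ry": 0.0, "rz": 0.0}, {"tx": 0.0, "ty": 0.0, "tz": 0.0, "rx": 0.0, "ry": 0.0, "rz": 0.0}, {"tx": 0.0, "ty": 0.0, "tz": 0.0, "rx": 0.0, "ry": 0.0, "rz": 0.0}, {"tx": 0.0, "ty": 0.0, "tz": 0.0, "rx": 0.0, "ry": 0.0, "rz": 0.0}, {"tx": 0.0, "ty": 0.0, "tz": 0.0, "rx": 0.0, "ry": 0.0, "rz": 0.0}], "hand": 0.1, "force": 5.0}}

```text
clock: 18.85
tool_pos: [0.5835, -0.0872, 0.0916]
eef_rot: [-162.8, 5.3, -169.5]
wrist_force: [-0.3, 1.1, -0.7]
width: 0.329
```

```bash
python3 look.py w15 '(34,97,108)';python3 -c "
from h import *
g=(34,97,108)
print(now()[2]['q'],now()[2]['clock'],now()[2]['width']*93,now()[2]['wrist_force'],inc(goal(g,.1,0.3)))
for s in np.arange(.25,-.35,-.05): print(round(s,2),inc(goal(g,.1,s),goal(g,.1,.3)))"
```

```text
18.85 [-0.038  0.114  0.01  -3.383 -1.179  0.541]
[-32.03   40.112  38.963 124.723 -29.061  15.95  125.313] 18.9 30.77971235254585 [ 0.161  0.601 -0.639] [ 0.002  0.006  0.028  0.016 -0.037  0.034]
0.25 [-0.     0.019 -0.    -0.57  -0.     0.057]
0.2 [-0.     0.037 -0.002 -1.14  -0.     0.114]
0.15 [-0.     0.056 -0.004 -1.71  -0.     0.172]
0.1 [-0.001  0.074 -0.007 -2.28   0.     0.229]
0.05 [-0.001  0.093 -0.012 -2.85  -0.     0.286]
0.0 [-0.002  0.111 -0.017 -3.421 -0.     0.343]
-0.05 [-0.002  0.128 -0.023 -3.991  0.     0.4  ]
-0.1 [-0.003  0.146 -0.029 -4.561  0.     0.458]
-0.15 [-0.004  0.163 -0.037 -5.131  0.     0.515]
-0.2 [-0.005  0.179 -0.046 -5.701  0.     0.572]
-0.25 [-0.006  0.196 -0.055 -6.271  0.     0.629]
-0.3 [-0.007  0.211 -0.065 -6.841  0.     0.686]
```

View pics/w15c.png

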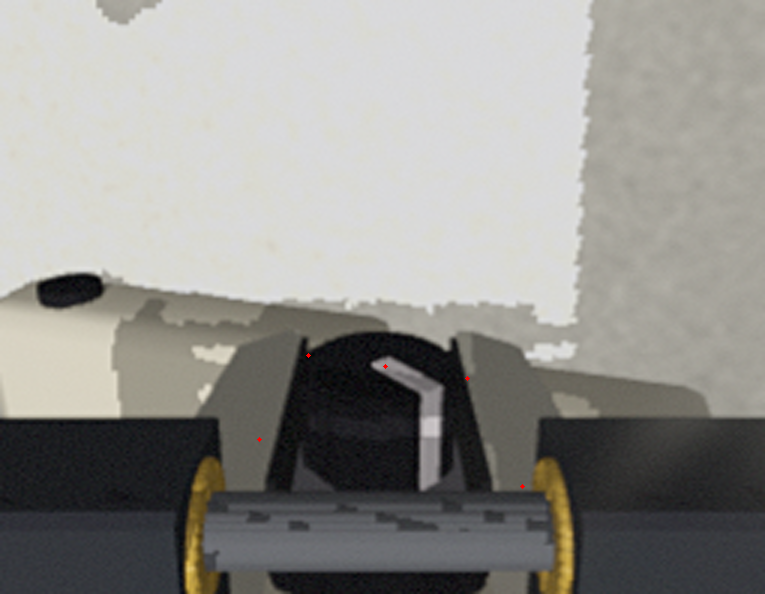

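>>> {"method": "jog_arm", "body": {"increments": [{"tx": 0.0, "ty": 0.019, "tz": 0.0, "rx": -0.57, "ry": 0.0, "rz": 0.06}, {"tx": 0.0, "ty": 0.037, "tz": -0.002, "rx": -1.14, "ry": 0.0, "rz": 0.11}, {"tx": 0.0, "ty": 0.056, "tz": -0.004, "rx": -1.71, "ry": 0.0, "rz": 0.17}, {"tx": -0.001, "ty": 0.074, "tz": -0.007, "rx": -2.28, "ry": 0.0, "rz": 0.23}, {"tx": -0.001, "ty": 0.093, "tz": -0.012, "rx": -2.85, "ry": 0.0, "rz": 0.29}, {"tx": -0.002, "ty": 0.111, "tz": -0.017, "rx": -3.42, "ry": 0.0, "rz": 0.34}, {"tx": -0.002, "ty": 0.111, "tz": -0.017, "rx": -3.42, "ry": 0.0, "rz": 0.34}]}}

```text
clock: 19.77
tool_pos: [0.5827, -0.0821, 0.091]
eef_rot: [179.9, 5.5, -171.3]
wrist_force: [-1.4, 1.9, 2.8]
width: 0.329
```

```bash
python3 look.py w16 '(34,97,108)';python3 -c "
from h import *
g=(34,97,108)
print(now()[2]['q'],now()[2]['clock'],now()[2]['width']*93,now()[2]['wrist_force'],inc(goal(g,.1,0.0)))"
```

```text
19.775 [-0.037  0.005  0.031  0.026 -1.188  0.006]
[-11.04   35.135  21.068 120.853 -34.342  24.237 135.924] 19.825 30.938566420669662 [-1.048  0.763  2.031] [ 0.001  0.005  0.033  0.013 -0.041  0.013]
```

View pics/w16c.png

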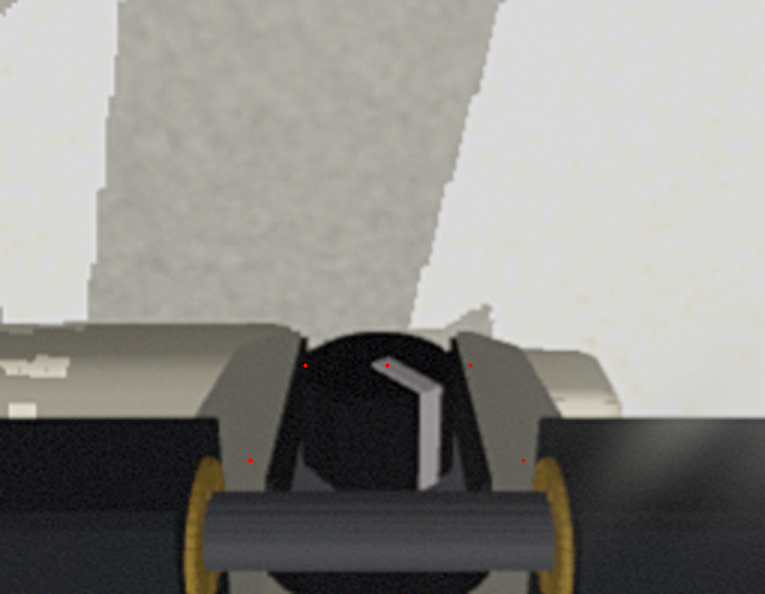

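>>> {"method": "jog_arm", "body": {"increments": [{"tx": 0.0, "ty": 0.019, "tz": 0.0, "rx": -0.57, "ry": 0.0, "rz": 0.06}, {"tx": 0.0, "ty": 0.037, "tz": -0.002, "rx": -1.14, "ry": 0.0, "rz": 0.11}, {"tx": 0.0, "ty": 0.056, "tz": -0.004, "rx": -1.71, "ry": 0.0, "rz": 0.17}, {"tx": 0.0, "ty": 0.056, "tz": -0.004, "rx": -1.71, "ry": 0.0, "rz": 0.17}]}}

```text
clock: 20.32
tool_pos: [0.5823, -0.0795, 0.0909]
eef_rot: [171.3, 5.4, -172.1]
wrist_force: [-0.8, 0.6, 2.6]
width: 0.33
```

```bash
python3 -c "
from h import *
g=(34,97,108)
print(now()[2]['q'],now()[2]['clock'],now()[2]['width']*93,now()[2]['wrist_force'],inc(goal(g,.1,-0.15)))"
```

```text
[ -1.573  35.307  14.006 118.548 -38.123  29.925 141.877] 20.325 30.66549913732646 [-0.796  0.634  2.554] [ 0.     0.004  0.029  0.006 -0.047  0.007]
```

>>> {"method": "jog_arm", "body": {"increments": [{"tx": 0.0, "ty": 0.019, "tz": 0.0, "rx": -0.57, "ry": 0.0, "rz": 0.06}, {"tx": 0.0, "ty": 0.037, "tz": -0.002, "rx": -1.14, "ry": 0.0, "rz": 0.11}, {"tx": 0.0, "ty": 0.037, "tz": -0.002, "rx": -1.14, "ry": 0.0, "rz": 0.11}]}}

```text
clock: 20.7
tool_pos: [0.582, -0.0778, 0.0911]
eef_rot: [165.6, 5.3, -172.6]
wrist_force: [-1.4, -1.4, 1.4]
width: 0.329
```

>>> {"method": "jog_arm", "body": {"increments": [{"tx": 0.0, "ty": 0.0, "tz": 0.0, "rx": 0.0, "ry": 0.0, "rz": 0.0}, {"tx": 0.0, "ty": 0.0, "tz": 0.0, "rx": 0.0, "ry": 0.0, "rz": 0.0}, {"tx": 0.0, "ty": 0.0, "tz": 0.0, "rx": 0.0, "ry": 0.0, "rz": 0.0}], "hand": 0.65}}

```text
clock: 21.08
tool_pos: [0.5821, -0.0768, 0.0915]
eef_rot: [165.6, 5.4, -172.5]
wrist_force: [0.6, -0.0, -0.4]
width: 0.603
```

```bash
python3 -c "
from h import *
g=(34,97,108)
print(now()[2]['q'],now()[2]['clock'],now()[2]['width']*93,now()[2]['wrist_force'],inc(goal(g,.1,-0.25)))
for s in (-.15,-.05,.05,.15,.25,.3): print(s,inc(goal(g,.1,s),goal(g,.1,-.25)))"
```

```text
[  3.985  36.062  10.058 116.936 -40.269  34.105 145.308] 21.075 56.06366678689544 [ 0.554 -0.027 -0.376] [ 0.006 -0.018  0.028  0.007 -0.049  0.029]
-0.15 [-0.    -0.037 -0.002  1.14   0.    -0.114]
-0.05 [-0.001 -0.074 -0.007  2.28  -0.    -0.229]
0.05 [-0.002 -0.111 -0.017  3.421  0.    -0.343]
0.15 [-0.003 -0.146 -0.029  4.561  0.    -0.458]
0.25 [-0.005 -0.179 -0.046  5.701 -0.    -0.572]
0.3 [-0.006 -0.196 -0.055  6.271 -0.    -0.629]
```

>>> {"method": "jog_arm", "body": {"increments": [{"tx": 0.0, "ty": -0.037, "tz": -0.002, "rx": 1.14, "ry": 0.0, "rz": -0.11}, {"tx": -0.001, "ty": -0.074, "tz": -0.007, "rx": 2.28, "ry": 0.0, "rz": -0.23}, {"tx": -0.002, "ty": -0.111, "tz": -0.017, "rx": 3.42, "ry": 0.0, "rz": -0.34}, {"tx": -0.003, "ty": -0.146, "tz": -0.029, "rx": 4.56, "ry": 0.0, "rz": -0.46}, {"tx": -0.005, "ty": -0.179, "tz": -0.046, "rx": 5.7, "ry": 0.0, "rz": -0.57}, {"tx": -0.006, "ty": -0.196, "tz": -0.055, "rx": 6.27, "ry": 0.0, "rz": -0.63}, {"tx": -0.006, "ty": -0.196, "tz": -0.055, "rx": 6.27, "ry": 0.0, "rz": -0.63}], "hand": 0.65}}

```text
clock: 21.95
tool_pos: [0.5836, -0.0855, 0.0912]
eef_rot: [-162.8, 5.2, -169.3]
wrist_force: [-0.6, -0.0, 0.3]
width: 0.65
```

>>> {"method": "jog_arm", "body": {"increments": [{"tx": 0.0, "ty": 0.0, "tz": 0.0, "rx": 0.0, "ry": 0.0, "rz": 0.0}, {"tx": 0.0, "ty": 0.0, "tz": 0.0, "rx": 0.0, "ry": 0.0, "rz": 0.0}, {"tx": 0.0, "ty": 0.0, "tz": 0.0, "rx": 0.0, "ry": 0.0, "rz": 0.0}, {"tx": 0.0, "ty": 0.0, "tz": 0.0, "rx": 0.0, "ry": 0.0, "rz": 0.0}, {"tx": 0.0, "ty": 0.0, "tz": 0.0, "rx": 0.0, "ry": 0.0, "rz": 0.0}], "hand": 0.1, "force": 5.0}}

```text
clock: 22.58
tool_pos: [0.5835, -0.0872, 0.0917]
eef_rot: [-162.8, 5.3, -169.5]
wrist_force: [-0.3, 2.9, -0.1]
width: 0.332
```

```bash
python3 look.py w17 '(34,97,108)';python3 -c "
from h import *
g=(34,97,108)
print(now()[2]['q'],now()[2]['clock'],now()[2]['width']*93,now()[2]['wrist_force'],inc(goal(g,.1,0.3)))"
```

```text
22.575 [-0.037  0.115  0.012 -3.377 -1.175  0.546]
[-31.533  39.81   38.117 124.707 -27.03   15.696 123.318] 22.625 30.57156845130054 [-0.023  1.373  0.233] [ 0.002  0.006  0.03   0.021 -0.032  0.039]
```

View pics/w17c.png

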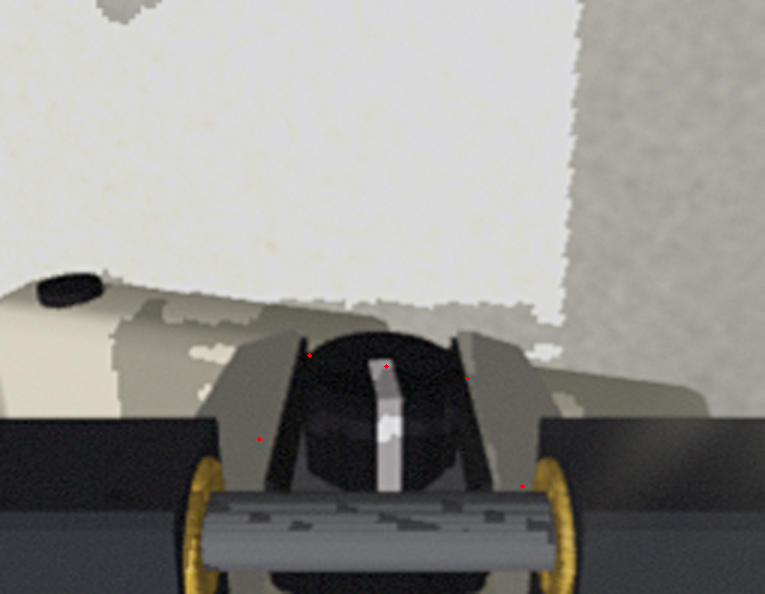

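>>> {"method": "jog_arm", "body": {"increments": [{"tx": 0.0, "ty": 0.019, "tz": 0.0, "rx": -0.57, "ry": 0.0, "rz": 0.06}, {"tx": 0.0, "ty": 0.037, "tz": -0.002, "rx": -1.14, "ry": 0.0, "rz": 0.11}, {"tx": 0.0, "ty": 0.056, "tz": -0.004, "rx": -1.71, "ry": 0.0, "rz": 0.17}, {"tx": -0.001, "ty": 0.074, "tz": -0.007, "rx": -2.28, "ry": 0.0, "rz": 0.23}, {"tx": -0.001, "ty": 0.093, "tz": -0.012, "rx": -2.85, "ry": 0.0, "rz": 0.29}, {"tx": -0.002, "ty": 0.111, "tz": -0.017, "rx": -3.42, "ry": 0.0, "rz": 0.34}, {"tx": -0.002, "ty": 0.128, "tz": -0.023, "rx": -3.99, "ry": 0.0, "rz": 0.4}, {"tx": -0.003, "ty": 0.146, "tz": -0.029, "rx": -4.56, "ry": 0.0, "rz": 0.46}, {"tx": -0.004, "ty": 0.163, "tz": -0.037, "rx": -5.13, "ry": 0.0, "rz": 0.51}, {"tx": -0.004, "ty": 0.163, "tz": -0.037, "rx": -5.13, "ry": 0.0, "rz": 0.51}, {"tx": -0.004, "ty": 0.163, "tz": -0.037, "rx": -5.13, "ry": 0.0, "rz": 0.51}, {"tx": -0.004, "ty": 0.163, "tz": -0.037, "rx": -5.13, "ry": 0.0, "rz": 0.51}]}}

```text
clock: 24.12
tool_pos: [0.5822, -0.0796, 0.0911]
eef_rot: [171.4, 5.5, -172.0]
wrist_force: [-2.1, -1.5, 2.5]
width: 0.319
```

```bash
cat > line.py <<'E'
from h import *
import sys
# project candidate line tip/centre directions: measure angle of rim line via ray to the cylinder r=16 about shaft, aligned on knob silhouette centre
n=sys.argv[1]; I=arm.camera('wrist'); c=cal('wrist'); cv2.imwrite(f'pics/{n}.png',I); O,RM=mframe()
J=cv2.resize(I[200:300,190:320],None,fx=5.5,fy=5.5,interpolation=2)
for a in (-.4,-.2,0,.2,.4):
    q=[tuple(int(t) for t in ((proj(c,O+RM.apply(np.array((34+16*np.sin(a),y,108+16*np.cos(a)))/1e3))-[190,200]+.5)*5.5)) for y in (90,107)]
    q.append(tuple(int(t) for t in ((proj(c,O+RM.apply(np.array((34,107,108))/1e3))-[190,200]+.5)*5.5)))
    cv2.line(J,q[0],q[1],(0,255,0),1);cv2.line(J,q[2],q[1],(0,255,0),1); cv2.putText(J,f'{a}',q[0],0,.4,(0,255,255),1)
cv2.imwrite(f'pics/{n}c.png',J)
print(now()[2]['q'],now()[2]['clock'],now()[2]['width']*93,inc(goal((34,97,108),.1,-.15)))
E
python3 line.py w18
```

```text
[ -0.487  35.107  12.337 118.487 -36.347  29.377 140.186] 24.175 30.33932619292322 [-0.     0.003  0.033 -0.003 -0.047  0.028]
```

View pics/w18c.png

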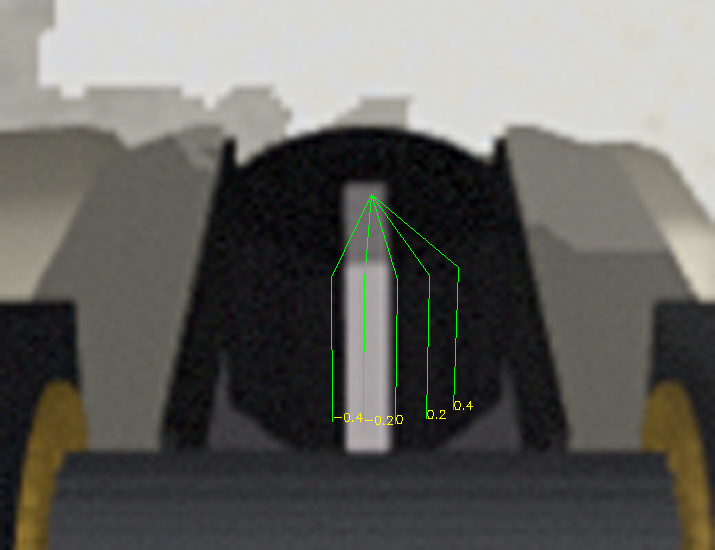

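>>> {"method": "jog_arm", "body": {"increments": [{"tx": 0.0, "ty": -0.019, "tz": 0.0, "rx": 0.57, "ry": 0.0, "rz": -0.06}, {"tx": 0.0, "ty": -0.037, "tz": -0.002, "rx": 1.14, "ry": 0.0, "rz": -0.11}, {"tx": 0.0, "ty": -0.056, "tz": -0.004, "rx": 1.71, "ry": 0.0, "rz": -0.17}, {"tx": 0.0, "ty": -0.056, "tz": -0.004, "rx": 1.71, "ry": 0.0, "rz": -0.17}, {"tx": 0.0, "ty": -0.056, "tz": -0.004, "rx": 1.71, "ry": 0.0, "rz": -0.17}, {"tx": 0.0, "ty": -0.056, "tz": -0.004, "rx": 1.71, "ry": 0.0, "rz": -0.17}]}}

```text
clock: 24.92
tool_pos: [0.5826, -0.082, 0.0908]
eef_rot: [179.9, 5.5, -171.2]
wrist_force: [-0.7, -2.8, -1.1]
width: 0.32
```

```bash
python3 line.py w19
```

```text
[ -9.951  34.898  19.403 120.78  -32.178  23.775 133.833] 24.975 30.014870504059726 [ 0.     0.059  0.025 -1.694 -0.047  0.198]
```

View pics/w19c.png

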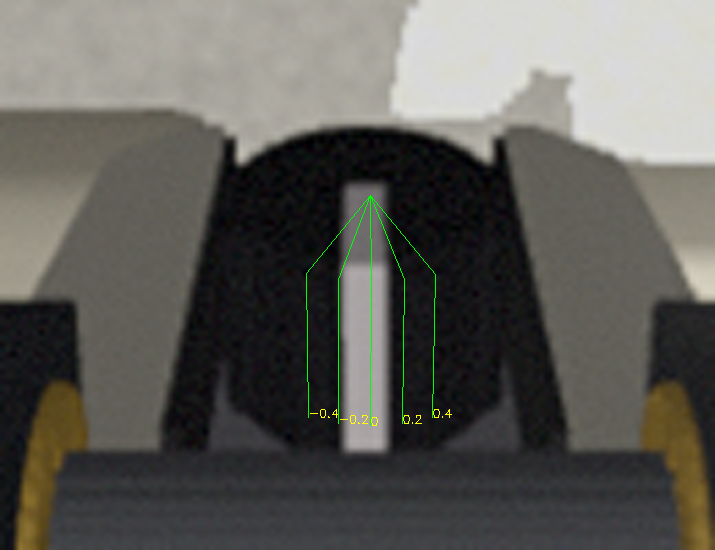

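>>> {"method": "jog_arm", "body": {"increments": [{"tx": 0.0, "ty": 0.0, "tz": 0.0, "rx": 0.0, "ry": 0.0, "rz": 0.0}, {"tx": 0.0, "ty": 0.0, "tz": 0.0, "rx": 0.0, "ry": 0.0, "rz": 0.0}, {"tx": 0.0, "ty": 0.0, "tz": 0.0, "rx": 0.0, "ry": 0.0, "rz": 0.0}, {"tx": 0.0, "ty": 0.0, "tz": 0.0, "rx": 0.0, "ry": 0.0, "rz": 0.0}], "hand": 0.8}}

```text
clock: 25.48
tool_pos: [0.5829, -0.0817, 0.0909]
eef_rot: [179.9, 5.5, -171.1]
wrist_force: [0.4, 0.3, 0.0]
width: 0.706
```

>>> {"method": "jog_arm", "body": {"increments": [{"tx": 0.0, "ty": 0.0, "tz": -0.4, "rx": 0.0, "ry": 0.0, "rz": 0.0}, {"tx": 0.0, "ty": 0.0, "tz": -1.0, "rx": 0.0, "ry": 0.0, "rz": 0.0}, {"tx": 0.4, "ty": 0.0, "tz": -1.6, "rx": 0.0, "ry": 0.0, "rz": 0.0}, {"tx": 0.6, "ty": 0.0, "tz": -1.8, "rx": 0.0, "ry": 0.0, "rz": 0.0}, {"tx": 0.6, "ty": 0.0, "tz": -1.8, "rx": 0.0, "ry": 0.0, "rz": 0.0}]}}

```text
clock: 26.1
tool_pos: [0.5446, -0.0877, 0.1779]
eef_rot: [179.9, 5.6, -171.2]
wrist_force: [-0.0, 0.1, 0.3]
width: 0.799
```

```bash
python3 line.py w20; python3 -c "
from h import *
I=cv2.imread('pics/w20.png')
cv2.imwrite('pics/w20d.png',cv2.resize(I[190:290,190:320],None,fx=5.5,fy=5.5,interpolation=2))"
```

```text
[-15.478  25.9    27.398 121.893 -25.806  32.042 129.517] 26.15 74.16811822041706 [-0.591  0.048  1.821 -1.694 -0.04   0.206]
```

View pics/w20d.png

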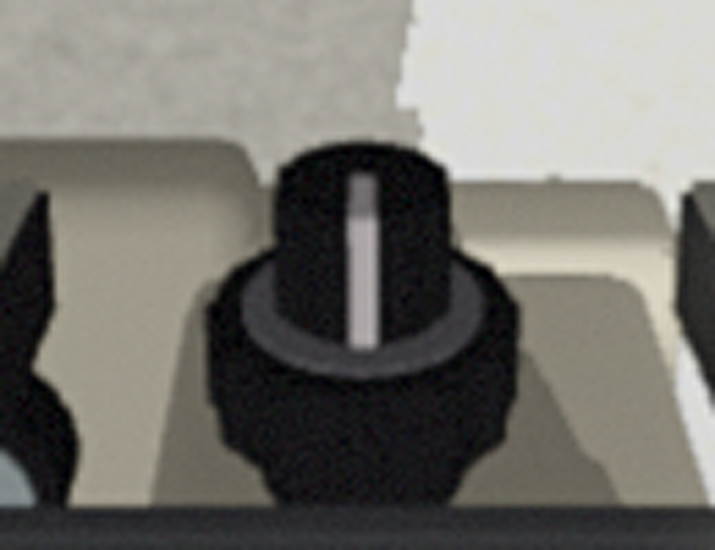

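>>> {"method": "jog_arm", "body": {"increments": [{"tx": 0.3, "ty": -0.8, "tz": -0.3, "rx": 0.0, "ry": 0.0, "rz": 0.0}, {"tx": 0.3, "ty": -1.7, "tz": -0.6, "rx": 0.0, "ry": 0.0, "rz": 0.0}, {"tx": 0.3, "ty": -2.6, "tz": -0.6, "rx": 0.0, "ry": 0.0, "rz": 0.0}, {"tx": 0.3, "ty": -3.5, "tz": -0.6, "rx": 0.0, "ry": 0.0, "rz": 0.0}, {"tx": 0.3, "ty": -4.0, "tz": -0.6, "rx": 0.0, "ry": 0.0, "rz": 0.0}, {"tx": 0.3, "ty": -4.0, "tz": -0.6, "rx": 0.0, "ry": 0.0, "rz": 0.0}, {"tx": 0.3, "ty": -4.0, "tz": -0.6, "rx": 0.0, "ry": 0.0, "rz": 0.0}]}}

```text
clock: 27.02
tool_pos: [0.5579, -0.287, 0.2046]
eef_rot: [179.9, 5.5, -171.1]
wrist_force: [0.7, -0.2, -0.1]
width: 0.801
```

```bash
python3 -c "
from h import *
print(now()[2]['q'],now()[2]['clock'])
I=arm.camera('side'); cv2.imwrite('pics/s21.png',I); S0=cv2.imread('pics/side0.png'); A=cv2.imread('pics/s12.png'); T=arm.camera('top'); cv2.imwrite('pics/t21.png',T); T0=cv2.imread('pics/top0.png')
# slide/stage patch shift in the side view by template match with subpixel (phase correlation)
def sh(a,b,r):
    y0,y1,x0,x1=r; f=lambda z:cv2.GaussianBlur(cv2.cvtColor(z,6)[y0:y1,x0:x1].astype(np.float64),(0,0),1)
    return cv2.phaseCorrelate(f(a),f(b),cv2.createHanningWindow((x1-x0,y1-y0),cv2.CV_64F))
st=(130,162,286,322); lo=(120,200,240,275)
for n,a,b in(('0->12',S0,A),('12->21',A,I),('0->21',S0,I)): print(n,'slide',sh(a,b,st),'rack',sh(a,b,(190,275,155,245)))
for n,r in(('bottle',(208,240,350,376)),('box',(160,202,338,394))): print(n,sh(S0,I,r))
print(sh(T0,T,(120,220,180,240)))
c=cal('side');O,RM=mframe()
for p in((-60,0,160),): print(proj(c,O+RM.apply(np.array(p)/1e3+[0,0,.005]))-proj(c,O+RM.apply(np.array(p)/1e3)))
cv2.imwrite('pics/s21c.png',np.hstack([cv2.resize(x[110:200,265:345],None,fx=4.5,fy=4.5,interpolation=2) for x in (A,I)]))"
```

```text
[  5.618  28.878  26.661 110.294 -24.391  41.749 145.859] 27.025
0->12 slide ((0.13238097440559926, -0.8024457396038791), 0.9432246794486164) rack ((0.011051124032057658, 0.10023092969155556), 0.8817822411874494)
12->21 slide ((0.20223303023291095, 0.13816258671643666), 0.9646667008517054) rack ((-0.015949983227379505, 0.011884515560446118), 1.0053987826322224)
0->21 slide ((0.17586975284996598, -0.788869714819743), 0.9409565508238048) rack ((-0.018529075996823963, 0.09991883630225828), 0.881026658411188)
bottle ((0.03982774220397545, -0.11437835717021372), 0.8417088614572003)
box ((0.14543123848256556, 0.39605463169343835), 0.9590885100234046)
((-0.0085869564757175, 0.06619960439104489), 0.9622423030778564)
[ 0.182 -1.631]
```

View pics/s21.png

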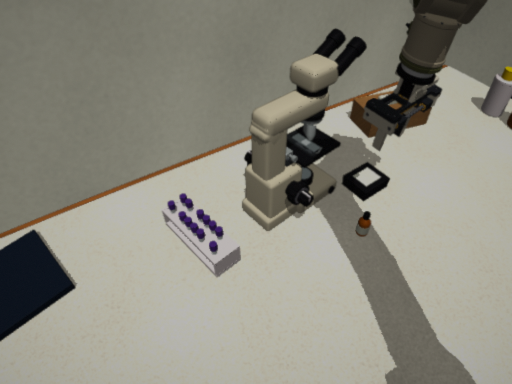

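View pics/s21c.png

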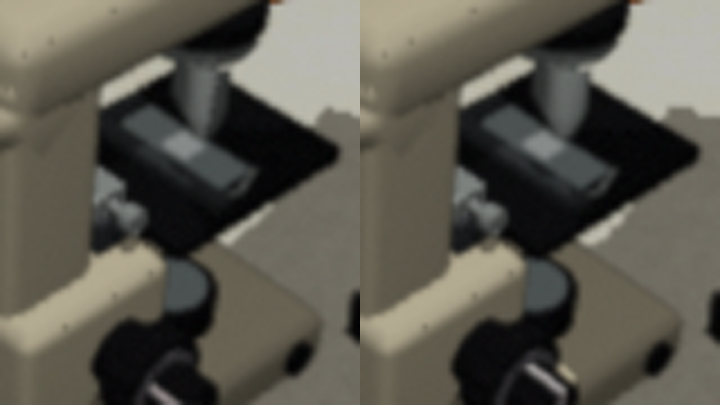

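```bash
python3 -c "
from workcell import arm
print(arm.observe()['clock'],abs(arm.observe()['joint_velocities']).max()); print(arm.hand_in())"
```

```text
27.125 0.3564197550255208
the job is handed in; nothing more can be done
None
```

The stage is wound up against its stop and the fine knob's white line stands straight up. I handed the job in at 27.1 s. No verdict is reported, and I couldn't see the stop contact directly in any picture.

**Coarse knob:** I pinched it at 5 N and swung it towards the back in three strokes of 0.55, 0.4 and 0.4 rad. The stop contact is inferred from three things:
- **Lobes:** they looked the same before and after the third stroke, so the pinch was slipping against the stop by then.
- **Stage height:** its corner had risen about 1.6 px in the side view, roughly 5 mm. An automatic image match of the slide gave only about 0.8 px; I put that down to the objective, which does not move, being in the patch, but did not check it.
- **Torque:** about 0.2 N m at the shaft while slipping, against 0.05 N m to turn the knob freely. This is a rough estimate, because the raw reading changes with the tilt of the hand and I had to work out where its moment is measured from. It read about the same on all three strokes, so it doesn't show when the stop was met.

**Fine knob:** I turned it back from about 1.1 rad in two strokes. It overshot to about -0.15 rad, so I brought it back. After I let go, the wrist view showed the line upright to within about 0.03 rad.

**Last checks:** The stage had not sunk back after the fine knob was turned. The bottle and rack showed no shift, and the slide box showed about 0.4 px (around 1 mm), likely because the arm's shadow had moved. The hand is well clear of everything.

During the first stroke one wrist joint came within 0.1° of its range limit, so I kept the later strokes shorter.

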